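Knock out the strainer plug and hang the press barrel to dry

TASK

Strip the sample press for drying: take the steel drift rod from its stand and push it through the outlet neck of the barrel lying in the cradle, so that the tight strainer plug is driven out of the mouth into the catch tray, then lay the rod back in its stand. Then lift the barrel out, turn it mouth down and lower it over the free stout peg of the drying rack until its rim sits fully home on the ribs, without dropping it. Leave the cotton bud jar, the sample cup and the dropper bottle undisturbed.

Things in the scene. Friction and masses are not known exactly. Their poses are not given: they have to be found in the camera images.
- cradle: White plastic knock-out cradle fixed on the worktop, 186 x 72 mm. Origin on the worktop under the middle of the lying barrel; x along the barrel from outlet neck to mouth, z up. V rests 8 mm thick at x = -29 and 31.5 mm, 54 mm high, 56 mm wide, carry the barrel, axis 60 mm above the worktop; between them the barrel's sides are free for fingers. Catch tray beyond the fence at +x.
- fence (a point): Cradle's aluminium end fence, centre of its slot, 60 mm above the worktop, axes as the cradle. 6 mm thick, 66 mm wide, 74 mm high; the slot is 40 mm wide and open at the top. It stops the barrel's flange (1.5 mm play) and lets the plug pass.
- tray (a point): Centre of the catch tray's floor at the cradle's +x end, 12 mm above the worktop, axes as the cradle. Inside 77 mm along x and 66 mm along y; walls end 41 mm above the worktop.
- barrel_center (a point): Centre of the steel press barrel, 86 mm long along its own x, lying level in the cradle, 0.14 kg. Body 38 mm diameter from x = -33 to 38 mm; flange 54 mm diameter, 5 mm thick, round the open mouth at x = 43 mm; outlet neck 24 mm diameter from x = -33 to -43 mm, its hole 16 mm wide. Bore 30 mm wide, 70 mm deep from the mouth. Nothing holds it down: lift it straight up.
- barrel_mouth (a point): Centre of the barrel's mouth in the plane of the flange's end face; axes as the barrel.
- barrel: The press barrel as a whole; origin and axes as point barrel_center.
- plug_center (a point): Centre of the strainer plug, a white perforated disc 28 mm in diameter, 16 mm thick along its own x, with a black rubber lip. It starts inside the barrel, out of sight, 1 to 6 mm from the bottom of the bore, held by its sprung lip with some 6 to 10 N. It must travel about 65 mm, until past the fence, to drop into the tray.
- plug: The strainer plug as a whole; origin and axes as point plug_center.
- rod_grip (a point): Centre of the drift rod's handle: dark steel, 18 x 18 mm square, own x = -30 to 30 mm. The round steel shank, 10 mm in diameter, runs on along own +x to the tip at x = 140 mm. About 0.2 kg, balance point some 26 mm in front of the handle's centre. It starts level in the rod stand.
- rod_tip (a point): Tip of the drift rod's shank, 140 mm from the handle's centre along the rod's own +x.
- rod: The drift rod as a whole; origin and axes as point rod_grip.
- stand_grip (a point): Where the handle's centre belongs on the white rod stand (fixed), 34 mm above the worktop; x is the way the lying rod points. Two 7 mm thick notched posts, ears ending at the rod's axis: at x = -25 mm for the rear end of the handle (notch 23 mm wide), at x = 95 mm for the shank (notch 15 mm wide). Base 8 mm high, 38 mm wide, from x = -39 to 109 mm.
- peg_seat (a point): On the axis of the drying rack's free stout peg, level with the tops of the ribs on which the barrel's rim comes to rest, 16 mm above the worktop; z up. The peg is 23 mm in diameter, upright, and rises 60 mm above this point, its tip tapered. 80 mm along -y a narrower barrel, 38 mm wide at its foot, its top 73 mm above the worktop, already dries on a slim peg (part of the rack).
- drying_rack: White drying rack, a drip tray 64 x 150 mm (long along its y) fixed on the worktop, origin under its centre; the stout peg is at y = 40 mm. It stands at the left front before the open case, or in the gap between the case and the black tackle box.
- cotton_buds: Bystander: jar of cotton buds, 77 mm in diameter, 80 mm high, loose, origin at the centre of its underside; it stands where the rack does not (left front or gap).
- sample_cup: Bystander: round lidded sample cup, 52 mm in diameter, 50 mm high, loose, to the left of the cradle's tray; origin at the centre of its underside.
- dropper_bottle: Bystander: brown dropper bottle with a black top, 33 mm in diameter, 78 mm high, loose, at the right; origin at the centre of its underside.

How it is judged:
On the way, in this order (a step that is already met when the one before it is completed fails the run):
1. the tip of the rod presses on the plug inside the barrel, the barrel lying in the cradle (contact force between rod and plug above 0.5 N and x of rod_tip in the frame of barrel above -0.03 m and x of plug_center in the frame of barrel below 0.03 m and z of barrel_center in the frame of cradle below 0.066 m), for 0.02 s.
2. the plug has come out of the barrel's mouth and lies in the catch tray, the barrel still in the cradle (x of plug_center in the frame of cradle between 0.05 and 0.13 m and z of plug_center in the frame of cradle below 0.036 m and z of barrel_center in the frame of cradle below 0.066 m and horizontal distance between barrel_center and cradle below 0.008 m), for 0.1 s.
3. the rod lies back in its stand, let go (distance between rod_grip and stand_grip below 0.018 m and angle between the x axis of rod and the x axis of stand_grip, either way round below 0.12 rad and contact force between the fingers and rod below 0.1 N), for 0.1 s.
4. the barrel has been turned mouth down and is on the stout peg (horizontal distance between barrel_mouth and peg_seat below 0.008 m and horizontal distance between barrel_center and peg_seat below 0.01 m and z of barrel_mouth in the frame of peg_seat below 0.04 m and z of barrel_center in the frame of peg_seat above 0.035 m), for 0.1 s.
At the end, for the whole second after the job is handed in: The barrel stands mouth down on the stout peg, its rim home on the ribs (mouth centre within 8 mm of the seat point), released and at rest; the rod lies in its stand (handle centre within 18 mm, in line within 0.12 rad); the plug lies in the catch tray (horizontal distance between barrel_mouth and peg_seat below 0.007 m and distance between barrel_mouth and peg_seat below 0.008 m and horizontal distance between barrel_center and peg_seat below 0.008 m and z of barrel_center in the frame of peg_seat above 0.038 m and linear speed of barrel below 0.02 m/s and distance between rod_grip and stand_grip below 0.018 m and angle between the x axis of rod and the x axis of stand_grip, either way round below 0.12 rad and x of plug_center in the frame of cradle between 0.05 and 0.13 m and y of plug_center in the frame of cradle between -0.034 and 0.034 m and z of plug_center in the frame of cradle below 0.036 m); the robot touches nothing.
It fails at once if the barrel is let fall (linear speed of barrel above 0.5 m/s and contact force between the fingers and barrel below 0.05 N).
It fails at once if the cotton bud jar is shoved by more than 15 mm (distance of cotton_buds from where it was at the start of the episode above 0.015 m).
It fails at once if the sample cup is shoved by more than 15 mm (distance of sample_cup from where it was at the start of the episode above 0.015 m).
It fails at once if the dropper bottle is shoved by more than 15 mm (distance of dropper_bottle from where it was at the start of the episode above 0.015 m).
It also fails if it takes over 64 s, if anything falls off the work surface, if the arm or the gripper's body presses on something with over 40 N, if the wrist force passes 120 N, or if a joint passes its speed limit or range.

ROBOT

A 7-joint arm with a two-finger parallel gripper is mounted at the origin on a cart in front of the work surface, level with it; the furniture and walls round the work are solid. World frame = base frame: x ahead of the robot, y to its left, z up, the work surface at z = 0. Lengths are in m, angles in rad, forces in N, time in s.
With the tool pointing down it reaches from about 0.4 to 0.85 m from the base axis. Payload 4.5 kg.
Tool frame: the origin (TCP) lies on the centre line of the jaws, within the pads' length; the fingertips stand 14 mm ahead of it and the grasp point (between the pads) lies 5 mm behind it (nose_length is the distance from the TCP to the fingertips, in m); x points along the fingers, y is the direction in which the jaws open and shut, and the axes are right-handed (so a half turn about x gives the same grasp; the last joint's range is limited). The gripper opens to 88 mm and grips with 3 to 60 N. Pads are 18 mm wide; open, the fingers measure 123 mm over their backs; the gripper's body (75 mm by 187 mm) begins 45 mm behind the grasp point.
Start: joints at [1.303, 0.689, -0.195, 1.565, 0.157, 0.902, -0.215], TCP at [0.186, -0.597, 0.253] pointing down, gripper open.
Joint ranges: [-3.01, 3.01], [-0.46, 2.08], [-1.47, 1.51], [0.13, 2.56], [-1, 4.14], [0.04, 2.09], [-2.66, 2.66]. Speed limits (rad/s): [2.57, 2.57, 3.14, 3.14, 3.14, 3.14, 3.14].

INTERFACE

Orientations are given as a unit quaternion [x, y, z, w].
In Python, from plant import get_state, snapshot, camera_params, finish_job, boxes_of, silhouettes, spot_point, nose_length gives the robot as it stands.
- The arm moves only by the tool apply_moves, never from a script. Its arguments are lists of equal length, an entry for each row: "delta_pos": the shift along the tool's x, y, z in cm, a list of three; "yaw": the turn about the tool's x in rad; "gripper": the opening in per cent of the stroke, from 0 (shut) to 100 (fully open). A call has 1 to 10 rows; each row is the pose to reach, as a shift and turn from the pose measured when the call began, along the tool's axes at that moment; what a row does not reach only later rows make up. A row lasts 1/12 s, in which the tool goes at most 41.7 mm and 7.16 degrees, less where a joint would pass 70% of its speed; a pose out of reach is approached as far as the arm can. A call with a gripper value outside its range is refused whole. The fingers move at their own pace and stop on an object; "force" is the grip in N (left out, the last holds). Time passes only in rows, so rows that repeat a pose let the fingers close. It gives the time, the measured TCP pose, the force and the opening at its end, in the units of the state.
- get_state(): the state, without advancing time (a new reading comes with each control period).
- snapshot(name): name is "side" or "top" or "wrist"; returns the picture (480x640x3 uint8, red, green, blue); there is no depth.
- camera_params(name): a dict with "fovy" (degrees; the focal length in pixels is half the picture's height over the tangent of half this angle, whatever the lens; pixels are square), "cx", "cy" (the principal point, pixels), "position" and "orientation" of the camera in the world. Camera axes: x right, y down, z forward; pixel columns grow to the right and rows downward; lengths in m; the calibration is good to about 2 mm. A picture is of the moment at which its call begins: read the wrist's pose just before it. camera_params takes no time and is no camera call; for the wrist camera it gives the pose at the moment of the call.
- finish_job(): hands the job in, once; it reports no verdict.
Trained networks look in the newest picture that a camera, given by its name, has taken for a name from the list of things; names that differ only in an ending like _2 or _b are one class to them, and where a whole thing is asked for, a point or a joint stands for the part that bears it (a point fixed in the world has none). Each returns a list of dicts, best first, with "score" (0 to 1); they miss things now and then, are a little off and sometimes report something else, mostly with a low value. They report only what shows in the picture. A call takes as long as a camera call.
- boxes_of(thing, camera): "bbox" ([left, top, width, height] in pixels, round what is visible of it).
- silhouettes(thing, camera): "mask" (480x640 bool, what is visible of it) and "bbox" ([left, top, width, height] in pixels, round what is visible of it).
- spot_point(thing, camera): "pixel" ([column, row] in pixels: a listed point, or the origin of a listed thing).
The state is a dict: "clock": time; "q": joint angles; "qd": joint speeds; "joint_torque": joint torques, N m; "tool_pos": TCP position; "eef_rot": TCP orientation; "contact_force": force on the tool from outside, world axes, zero at the start; "moment": the same for the moment, N m; "opening": opening from 0.0 (shut) to 1.0 (fully open).
Only numpy, scipy, OpenCV 4.12 (cv2) and the standard library are available. Lean on these libraries where they do the work, as an engineer would, in place of code of your own. Each camera call takes 0.05 s, during which the arm holds its last target.

## Working session

There is one attempt and no reset: what is moved stays moved. The work goes in short steps, Python scripts to look and compute and a tool call to move; the robot and the scene stay as the last step left them, time stands still between calls to the robot, and variables do not carry over. Pictures are saved under pics/ and viewed, and the job is handed in when it is done.

Besides the shell and the picture viewer there is one more tool, called after "Emit:" as name(argument=value, ...) on one line, values as JSON. apply_moves: Moves the arm, as the interface text tells. Its arguments: {"type":"object","properties":{"delta_pos":{"type":"array"},"yaw":{"type":"array"},"gripper":{"type":"array"},"force":{"type":"number"}},"required":["delta_pos","yaw","gripper"]}

```bash
ls; mkdir -p pics; python3 - <<'E'
from plant import *
import cv2
s=get_state();print({k:(v if not hasattr(v,'__len__') else [round(float(x),3) for x in v]) for k,v in s.items()});print(nose_length)
for n in ("side","top","wrist"):
    p=camera_params(n);print(n,p)
    im=snapshot(n);cv2.imwrite(f"pics/{n}0.png",im[:,:,::-1])
E
```

```text
pics
{'clock': 0.0, 'q': [1.303, 0.69, -0.194, 1.566, 0.157, 0.903, -0.215], 'qd': [0.001, -0.001, 0.001, 0.0, -0.0, -0.001, -0.0], 'joint_torque': [-0.001, -52.756, -1.267, -15.343, -0.053, 0.007, 0.0], 'tool_pos': [0.186, -0.596, 0.252], 'eef_rot': [-0.699, -0.107, 0.699, -0.106], 'contact_force': [-0.064, -0.737, 0.311], 'moment': [0.017, -0.046, 0.019], 'opening': 0.9991837928806884}
0.014
side {'fovy': 46.39984196013388, 'cx': 320.423518325474, 'cy': 238.21886368838665, 'position': array([ 0.118715  , -1.19572135,  0.73406809]), 'orientation': array([ 0.84900991, -0.15096019,  0.07577957, -0.50065023])}
top {'fovy': 51.29146425353248, 'cx': 311.51609689673205, 'cy': 236.55973682587828, 'position': array([ 0.32311722, -0.07246741,  1.26450992]), 'orientation': array([ 0.71038594, -0.7001489 ,  0.04958125, -0.05181733])}
wrist {'fovy': 64.86054398489723, 'cx': 319.585963732456, 'cy': 242.4990590494339, 'position': array([ 0.24709544, -0.57689114,  0.38470639]), 'orientation': array([ 0.79843041, -0.58822892, -0.07634158,  0.10328398])}
```

View pics/top0.png

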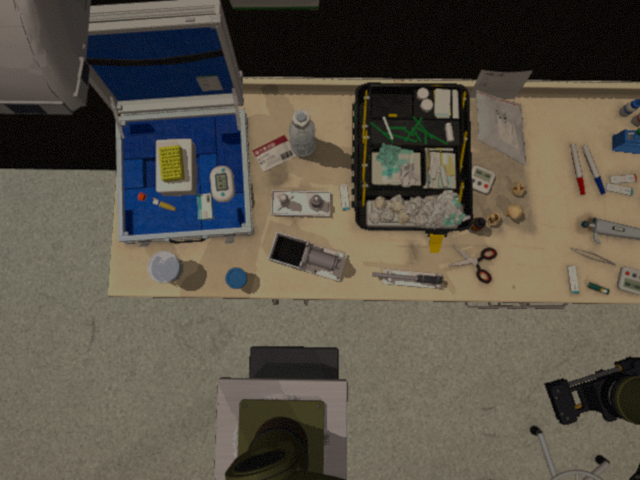

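View pics/side0.png

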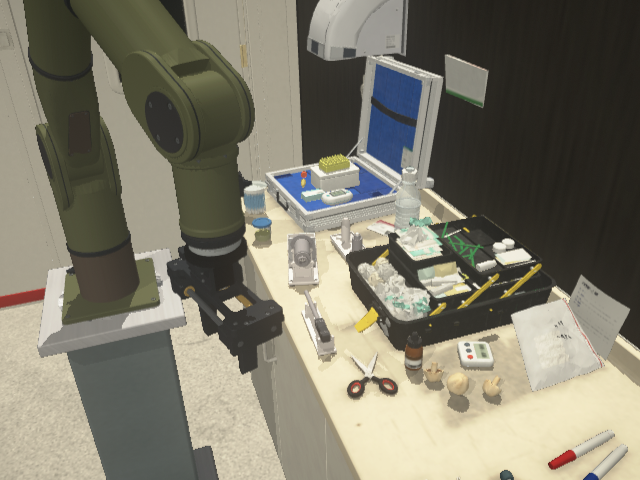

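View pics/wrist0.png

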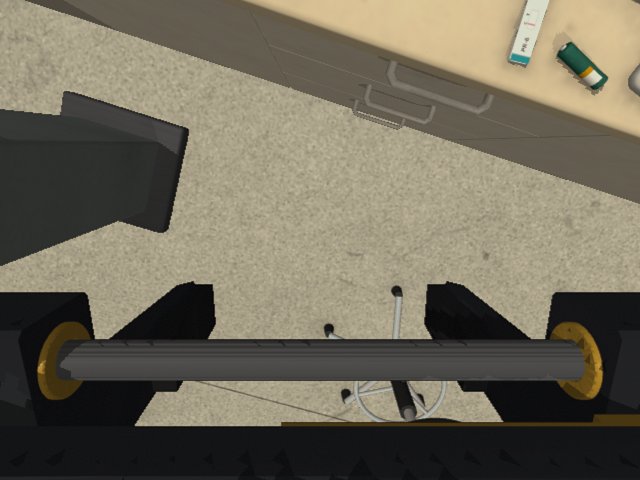

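```bash
cat > h.py <<'E'
import numpy as np, cv2
from scipy.spatial.transform import Rotation as R
from plant import *
def ray(cam,px,p=None):
    p=p or camera_params(cam); f=240/np.tan(np.radians(p['fovy'])/2)
    d=np.array([(px[0]-p['cx'])/f,(px[1]-p['cy'])/f,1.0]); d=R.from_quat(p['orientation']).apply(d)
    return np.array(p['position']),d/np.linalg.norm(d)
def atz(cam,px,z,p=None):
    o,d=ray(cam,px,p); return o+d*(z-o[2])/d[2]
def proj(cam,X,p=None):
    p=p or camera_params(cam); f=240/np.tan(np.radians(p['fovy'])/2)
    c=R.from_quat(p['orientation']).inv().apply(np.atleast_2d(X)-p['position'])
    return np.c_[c[:,0]/c[:,2]*f+p['cx'],c[:,1]/c[:,2]*f+p['cy']]
def save(cam,name,crop=None,scale=1):
    p=camera_params(cam); im=snapshot(cam)[:,:,::-1].copy()
    cv2.imwrite(f'pics/{name}_raw.png',im)
    if crop: x0,y0,w,h=crop; im=im[y0:y0+h,x0:x0+w]
    if scale!=1: im=cv2.resize(im,None,fx=scale,fy=scale,interpolation=cv2.INTER_CUBIC)
    cv2.imwrite(f'pics/{name}.png',im); return p
def goto(pos,dirv=None):
    """delta in tool axes (cm) to put TCP at pos, and yaw so that tool y is along +-dirv (xy)"""
    s=get_state(); r=R.from_quat(s['eef_rot']); d=r.inv().apply(np.array(pos)-s['tool_pos'])*100
    yaw=0
    if dirv is not None:
        v=r.inv().apply([dirv[0],dirv[1],0]); yaw=np.arctan2(v[2],v[1]); 
        yaw=(yaw+np.pi/2)%np.pi-np.pi/2
    return d.round(2),round(yaw,3)
def st():
    s=get_state(); r=R.from_quat(s['eef_rot']).as_matrix()
    print('t',round(s['clock'],2),'tcp',np.round(s['tool_pos'],4),'x',r[:,0].round(3),'y',r[:,1].round(3),'F',np.round(s['contact_force'],1),'open',round(s['opening'],3),'q7',np.round(s['q'][-1],2))
E
python3 - <<'E'
from h import *
Z=dict(cradle=0,fence=.06,tray=.012,barrel_mouth=.06,barrel_center=.06,rod_grip=.034,rod_tip=.034,stand_grip=.034,peg_seat=.016,drying_rack=0,cotton_buds=0,sample_cup=0,dropper_bottle=0)
snapshot('top');
for k,z in Z.items():
    for r in spot_point(k,'top')[:2]:
        print(k,np.round(r['pixel'],1),round(r['score'],2),atz('top',r['pixel'],z).round(4))
snapshot('side')
print('side')
for k in ('rod_grip','rod_tip','fence','barrel_mouth','barrel_center','peg_seat','stand_grip'):
    for r in spot_point(k,'side')[:1]:
        print(k,np.round(r['pixel'],1),round(r['score'],2),atz('side',r['pixel'],Z[k]).round(4))
st()
E
```

```text
cradle [321.7 262.7] 0.68 [ 0.4392 -0.0939  0.    ]
fence [303.3 255. ] 0.93 [ 0.4518 -0.0481  0.06  ]
tray [293.3 249.9] 0.76 [ 0.4694 -0.0217  0.012 ]
barrel_mouth [302.5 253.5] 0.82 [ 0.4554 -0.0461  0.06  ]
barrel_mouth [240.8 276.2] 0.7 [0.3983 0.1015 0.06  ]
barrel_center [322.5 259.2] 0.71 [ 0.4422 -0.0947  0.06  ]
barrel_center [323.1 259.6] 0.58 [ 0.4413 -0.0962  0.06  ]
rod_grip [429.1 276.9] 0.64 [ 0.4049 -0.3576  0.034 ]
rod_grip [374.6 274.3] 0.64 [ 0.4094 -0.2238  0.034 ]
rod_tip [372.8 272.9] 0.83 [ 0.4127 -0.2194  0.034 ]
stand_grip [429.5 279.7] 0.89 [ 0.3981 -0.3585  0.034 ]
peg_seat [284. 204.] 0.9 [0.5863 0.0041 0.016 ]
drying_rack [304.5 206.7] 0.83 [ 0.5833 -0.0479  0.    ]
cotton_buds [171.7 267.1] 0.96 [0.4225 0.2861 0.    ]
sample_cup [241.2 278.1] 0.57 [0.3973 0.109  0.    ]
dropper_bottle [471.3 227.4] 0.56 [ 0.5354 -0.4759  0.    ]
side
rod_grip [319.6 329.5] 0.76 [ 0.3957 -0.3573  0.034 ]
rod_tip [306.6 291.4] 0.96 [ 0.413  -0.2218  0.034 ]
fence [299.7 248. ] 0.59 [ 0.4436 -0.0782  0.06  ]
barrel_mouth [302.  243.8] 0.98 [ 0.455  -0.0609  0.06  ]
barrel_center [301.2 248.6] 0.85 [ 0.4461 -0.0823  0.06  ]
peg_seat [344.9 235.7] 0.7 [0.596  0.0124 0.016 ]
stand_grip [323.9 330.9] 0.61 [ 0.4022 -0.3645  0.034 ]
t 1.25 tcp [ 0.1858 -0.5968  0.2527] x [ 0. -0. -1.] y [ 0.297 -0.955  0.   ] F [-0.4 -0.3  0.1] open 1.001 q7 -0.22
```

```bash
python3 - <<'E'
from h import *
s=get_state();r=R.from_quat(s['eef_rot']);p=camera_params('wrist')
print('cam in tool',r.inv().apply(p['position']-s['tool_pos']).round(3),'fwd',r.inv().apply(R.from_quat(p['orientation']).apply([0,0,1])).round(3))
d=np.array([.413-.402,-.2205+.358]);d/=np.linalg.norm(d);print(d)
print(goto([0.404,-0.335,0.20],[d[1],-d[0]]))
E
```

```text
cam in tool [-0.133 -0.    -0.064] fwd [0.967 0.001 0.255]
[0.07974522 0.99681528]
(array([  5.27, -18.51, -28.61]), np.float64(-1.189))
```

Emit:
apply_moves(delta_pos=[[5.3,-18.5,-28.6],[5.3,-18.5,-28.6],[5.3,-18.5,-28.6],[5.3,-18.5,-28.6],[5.3,-18.5,-28.6],[5.3,-18.5,-28.6],[5.3,-18.5,-28.6],[5.3,-18.5,-28.6],[5.3,-18.5,-28.6],[5.3,-18.5,-28.6]], yaw=[-1.189,-1.189,-1.189,-1.189,-1.189,-1.189,-1.189,-1.189,-1.189,-1.189], gripper=[100,100,100,100,100,100,100,100,100,100])

```text
clock: 2.08
tool_pos: [0.4075, -0.3306, 0.1997]
eef_rot: [0.517, 0.483, -0.515, 0.483]
contact_force: [0.5, -0.2, -0.3]
opening: 1.0
```

```bash
python3 - <<'E'
from h import *
st(); p=save('wrist','w1')
for k,z in dict(rod_grip=.034,rod_tip=.034,stand_grip=.034).items():
    for r in spot_point(k,'wrist')[:2]: print(k,np.round(r['pixel'],1),round(r['score'],2),atz('wrist',r['pixel'],z,p).round(4))
m=silhouettes('rod','wrist')
for a in m[:1]:
    print(a['score'],a['bbox']); np.save('m1.npy',a['mask'])
    im=cv2.imread('pics/w1_raw.png'); im[a['mask']]=im[a['mask']]//2+np.array([0,0,120],np.uint8); cv2.imwrite('pics/w1m.png',im)
E
```

```text
t 2.08 tcp [ 0.4075 -0.3306  0.1997] x [ 0.002  0.002 -1.   ] y [ 0.998 -0.066  0.002] F [ 0.5 -0.2 -0.3] open 1.0 q7 0.07
rod_grip [310.8 260.9] 0.59 [ 0.3981 -0.359   0.034 ]
rod_tip [312.5  74.8] 0.73 [ 0.4097 -0.2168  0.034 ]
stand_grip [312.7 256.5] 0.59 [ 0.3999 -0.3553  0.034 ]
0.72 [299.1, 77.6, 24.8, 222.0]
```

View pics/w1.png

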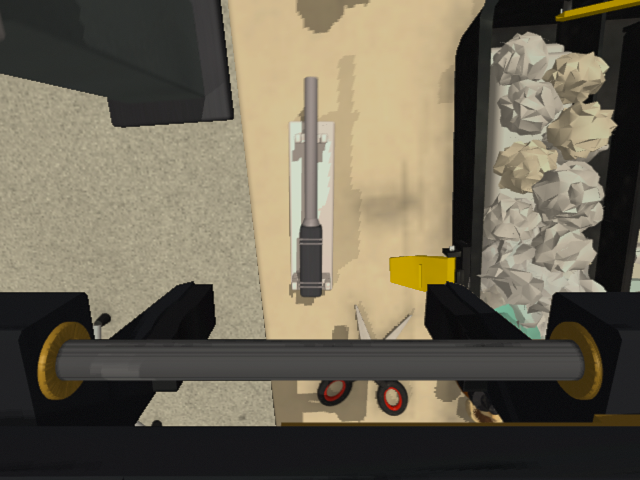

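View pics/w1m.png

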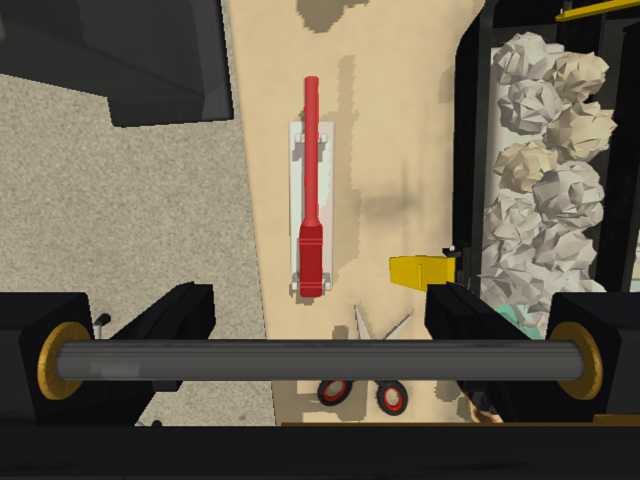

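```bash
python3 - <<'E'
from h import *
p=camera_params('wrist')
for px in [(311.5,77),(311,222),(311,297)]:
    print(px,atz('wrist',px,.034,p).round(4),atz('wrist',px,.043,p).round(4))
m=np.load('m1.npy')
for rows,z in ((range(85,215),.034),(range(230,285),.038)):
    pts=np.array([atz('wrist',((np.where(m[r])[0].mean()),r),z,p)[:2] for r in rows])
    c=pts.mean(0);u=np.linalg.svd(pts-c)[2][0];u*=np.sign(u[1]);print(c.round(4),u.round(4))
E
```

```text
(311.5, 77) [ 0.4061 -0.2243  0.034 ] [ 0.4062 -0.2257  0.043 ]
(311, 222) [ 0.396  -0.3321  0.034 ] [ 0.3963 -0.3303  0.043 ]
(311, 297) [ 0.3901 -0.3969  0.034 ] [ 0.3906 -0.3931  0.043 ]
[ 0.4011 -0.2763] [0.0924 0.9957]
[ 0.3931 -0.3604] [0.0897 0.996 ]
```

```bash
python3 - <<'E'
from h import *
p=camera_params('wrist')
for z in (.08,.1,.12): print(atz('wrist',(455,250),z,p).round(4),atz('wrist',(393,270),z-.05,p).round(4))
u=np.array([.091,.996]);print(goto([.3954,-.3446,.029],[u[1],-u[0]]), goto([.3954,-.3446,.06],[u[1],-u[0]]))
E
```

```text
[ 0.4958 -0.3509  0.08  ] [ 0.4611 -0.38    0.03  ]
[ 0.4888 -0.3446  0.1   ] [ 0.4576 -0.3728  0.05  ]
[ 0.4819 -0.3382  0.12  ] [ 0.4541 -0.3656  0.07  ]
(array([17.08, -0.71,  0.91]), np.float64(0.008)) (array([13.98, -0.71,  0.91]), np.float64(0.008))
```

```bash
python3 - <<'E'
from h import *
for px in [(365,228),(410,228),(440,230)]:
    print(px,[atz('top',px,z).round(3)[:2] for z in (0,.08,.1,.12)])
im=cv2.imread('pics/top0.png')[190:310,260:490];cv2.imwrite('pics/topc.png',cv2.resize(im,None,fx=3.4,fy=3.4,interpolation=cv2.INTER_CUBIC))
im=cv2.imread('pics/side0.png')[180:400,230:480];cv2.imwrite('pics/sidec.png',cv2.resize(im,None,fx=2.7,fy=2.7,interpolation=cv2.INTER_CUBIC))
E
```

```text
(365, 228) [array([ 0.53 , -0.204]), array([ 0.517, -0.195]), array([ 0.514, -0.193]), array([ 0.51 , -0.191])]
(410, 228) [array([ 0.532, -0.319]), array([ 0.518, -0.303]), array([ 0.515, -0.299]), array([ 0.512, -0.296])]
(440, 230) [array([ 0.528, -0.396]), array([ 0.515, -0.375]), array([ 0.511, -0.37 ]), array([ 0.508, -0.365])]
```

View pics/topc.png

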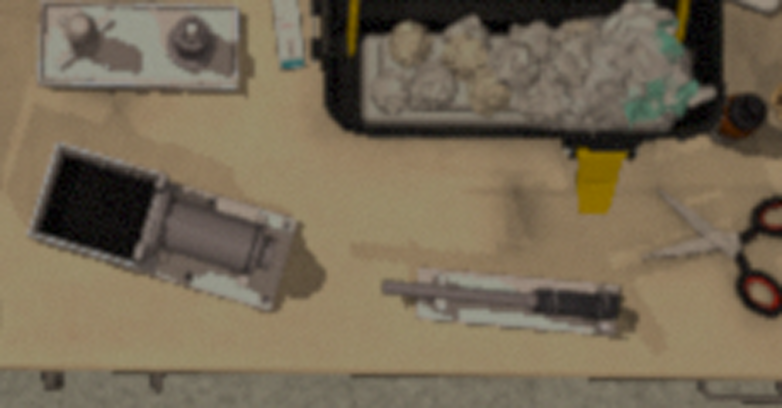

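View pics/sidec.png

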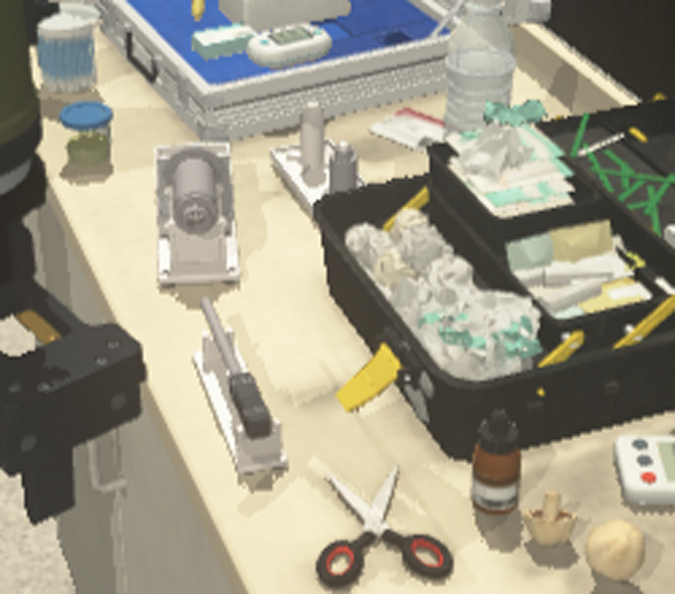

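```bash
python3 - <<'E'
from h import *
def tri(L):
    A=np.zeros((3,3));b=np.zeros(3)
    for c,px in L:
        o,d=ray(c,px);M=np.eye(3)-np.outer(d,d);A+=M;b+=M@o
    X=np.linalg.solve(A,b);return X.round(4),[np.round(proj(c,X)[0]-px,1) for c,px in L]
# flap outer edge midpoint; wrist (390,270); top crop (593,212); side crop (345,400)
print(tri([('wrist',(390,270)),('top',(260+593/3.4,190+212/3.4)),('side',(230+347/2.7,180+398/2.7))]))
# flap hinge
print(tri([('wrist',(452,270)),('top',(260+603/3.4,190+150/3.4)),('side',(230+390/2.7,180+355/2.7))]))
E
```

```text
(array([ 0.465 , -0.3766,  0.0322]), [array([ 8. , -3.4]), array([1.7, 0.4]), array([-2.9,  0.6])])
(array([ 0.5052, -0.3738,  0.0589]), [array([5.6, 0.1]), array([-0.,  1.]), array([-0.6,  0.5])])
```

Emit:
apply_moves(delta_pos=[[3,-0.7,0.9],[6,-0.7,0.9],[9,-0.7,0.9],[11,-0.7,0.9],[12,-0.7,0.9],[12,-0.7,0.9]], yaw=[0.008,0.008,0.008,0.008,0.008,0.008], gripper=[60,60,60,60,60,60])

```text
clock: 2.83
tool_pos: [0.3943, -0.3445, 0.0781]
eef_rot: [-0.522, -0.477, 0.524, -0.475]
contact_force: [-0.1, -0.2, -0.3]
opening: 0.604
```

```bash
python3 - <<'E'
from h import *
st(); p=save('wrist','w2')
for k,z in dict(rod_grip=.034,rod_tip=.034,stand_grip=.034).items():
    for r in spot_point(k,'wrist')[:1]: print(k,np.round(r['pixel'],1),round(r['score'],2),atz('wrist',r['pixel'],z,p).round(4))
u=np.array([.091,.996]);print(goto([.3954,-.3446,.029],[u[1],-u[0]]))
E
```

```text
t 2.83 tcp [ 0.3943 -0.3445  0.0781] x [-0.003  0.001 -1.   ] y [ 0.996 -0.093 -0.003] F [-0.1 -0.2 -0.3] open 0.604 q7 -0.06
rod_grip [331.7 300.6] 0.68 [ 0.3984 -0.3568  0.034 ]
(array([ 5.21, -0.1 , -0.07]), np.float64(-0.001))
```

View pics/w2.png

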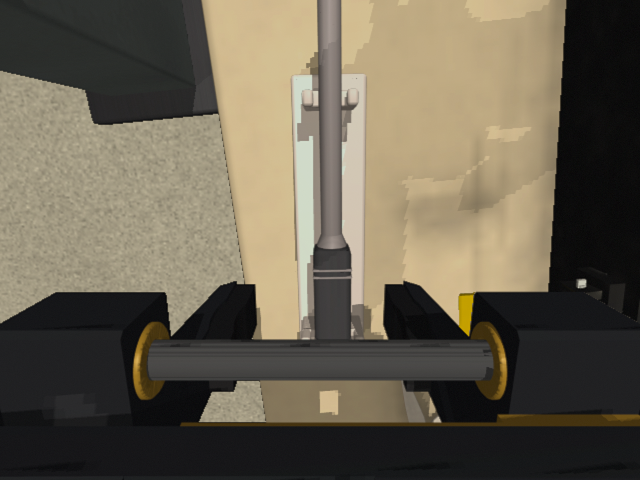

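```bash
python3 - <<'E'
from h import *
st(); p=save('wrist','w3')
a=silhouettes('rod','wrist')[0];m=a['mask'];print(a['score'],a['bbox'])
for rows,z in ((range(10,225),.034),(range(260,325),.042)):
    pts=np.array([atz('wrist',((np.where(m[r])[0].mean()),r),z,p)[:2] for r in rows])
    c=pts.mean(0);u=np.linalg.svd(pts-c)[2][0];u*=np.sign(u[1]);print(c.round(4),u.round(4))
    print((c+u*((-.3446-c[1])/u[1])).round(4))
print(atz('wrist',(331,245),.039,p).round(4))
E
```

```text
t 3.03 tcp [ 0.3962 -0.3452  0.0811] x [ 0.002 -0.002 -1.   ] y [ 0.996 -0.092  0.002] F [ 0.5 -0.8 -0.3] open 0.599 q7 -0.06
0.85 [308.9, 0.0, 37.2, 341.8]
[ 0.4049 -0.2705] [0.0759 0.9971]
[ 0.3993 -0.3446]
[ 0.3987 -0.3509] [0.0718 0.9974]
[ 0.3992 -0.3446]
[ 0.4027 -0.3281  0.039 ]
```

```bash
python3 - <<'E'
from h import *
st()
u=np.array([.08,.9968]);print(goto([.3995,-.3412,.0295],[u[1],-u[0]]))
E
```

```text
t 3.13 tcp [ 0.3962 -0.3451  0.081 ] x [ 0.002 -0.002 -1.   ] y [ 0.996 -0.092  0.002] F [-0.5 -0.6 -0.6] open 0.6 q7 -0.06
(array([ 5.15,  0.29, -0.43]), np.float64(-0.012))
```

Emit:
apply_moves(delta_pos=[[2,0.42,-0.4],[4,0.42,-0.4],[5.15,0.42,-0.4],[5.15,0.42,-0.4],[5.15,0.42,-0.4],[5.15,0.42,-0.4]], yaw=[-0.012,-0.012,-0.012,-0.012,-0.012,-0.012], gripper=[50,50,50,50,50,50])

```text
clock: 3.63
tool_pos: [0.4013, -0.342, 0.0305]
eef_rot: [0.52, 0.478, -0.52, 0.481]
contact_force: [0.2, 0.2, 0.3]
opening: 0.498
```

```bash
python3 - <<'E'
from h import *
st(); p=save('wrist','w4');st()
E
```

```text
t 3.63 tcp [ 0.4013 -0.342   0.0305] x [ 0.003 -0.003 -1.   ] y [ 0.997 -0.08   0.003] F [0.2 0.2 0.3] open 0.498 q7 -0.11
t 3.68 tcp [ 0.4014 -0.3421  0.0307] x [ 0.003 -0.003 -1.   ] y [ 0.997 -0.08   0.004] F [-0.7  0.9  0.1] open 0.5 q7 -0.11
```

View pics/w4.png

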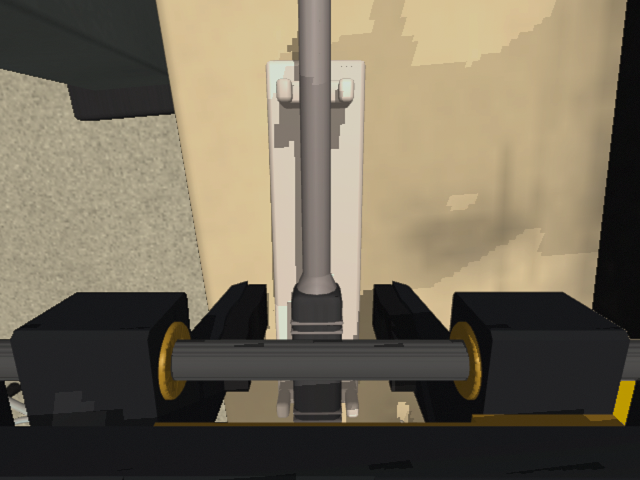

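```bash
python3 - <<'E'
from h import *
s=get_state();p=camera_params('wrist')
X=np.array(s['tool_pos']);print(proj('wrist',X,p),proj('wrist',X+[0,0,.005],p),proj('wrist',X+[0,0.03,.014],p))
print(atz('wrist',(317,291),.037,p),atz('wrist',(317,420),.043,p))
print(goto([.4008,-.3412,.0295]))
E
```

```text
[[321.48589496 318.39689112]] [[321.60435491 324.49521463]] [[314.51365437 254.29535421]]
[ 0.40080704 -0.32815386  0.037     ] [ 0.39669068 -0.37760586  0.043     ]
(array([ 0.11, -0.06, -0.09]), 0)
```

Emit:
apply_moves(delta_pos=[[0.1,-0.05,-0.1],[0.1,-0.05,-0.1],[0.1,-0.05,-0.1],[0.1,-0.05,-0.1],[0.1,-0.05,-0.1],[0.1,-0.05,-0.1],[0.1,-0.05,-0.1],[0.1,-0.05,-0.1]], yaw=[0,0,0,0,0,0,0,0], gripper=[25,15,10,10,10,10,10,10], force=50)

```text
clock: 4.35
tool_pos: [0.4009, -0.3412, 0.0299]
eef_rot: [0.52, 0.478, -0.52, 0.481]
contact_force: [0.1, 0.8, 4.3]
opening: 0.196
```

```bash
python3 - <<'E'
from h import *
st(); 
E
```

```text
t 4.35 tcp [ 0.4009 -0.3412  0.0299] x [ 0.003 -0.003 -1.   ] y [ 0.997 -0.081  0.004] F [0.1 0.8 4.3] open 0.196 q7 -0.12
```

Emit:
apply_moves(delta_pos=[[-1,0,0],[-3,0,0],[-6,0,0],[-9,0,0],[-13,0,0],[-17,0,0],[-18,0,0],[-18,0,0]], yaw=[0,0,0,0,0,0,0,0], gripper=[5,5,5,5,5,5,5,5], force=60)

```text
clock: 5.02
tool_pos: [0.4017, -0.3415, 0.213]
eef_rot: [0.52, 0.475, -0.519, 0.483]
contact_force: [0.6, -0.3, -2.1]
opening: 0.196
```

```bash
python3 - <<'E'
from h import *
st(); c=np.array([.36,.933]); print(goto([.405,-.18,.21],[c[1],-c[0]]))
E
```

```text
t 5.02 tcp [ 0.4017 -0.3415  0.213 ] x [ 0.009 -0.007 -1.   ] y [ 0.997 -0.081  0.009] F [ 0.6 -0.3 -2.1] open 0.196 q7 0.07
(array([  0.19,  -0.98, -16.13]), np.float64(0.287))
```

Emit:
apply_moves(delta_pos=[[0,-0.3,-3],[0,-0.6,-7],[0,-0.9,-11],[0,-1,-14],[0,-1,-16.1],[0,-1,-16.1],[0,-1,-16.1]], yaw=[0.08,0.18,0.287,0.287,0.287,0.287,0.287], gripper=[5,5,5,5,5,5,5])

```text
clock: 5.6
tool_pos: [0.4038, -0.1788, 0.2106]
eef_rot: [0.583, 0.398, -0.582, 0.404]
contact_force: [0.0, -0.9, -0.9]
opening: 0.193
```

```bash
python3 - <<'E'
from h import *
st(); p=save('wrist','w5');st()
Z=dict(cradle=0,fence=.06,tray=.012,barrel_mouth=.06,barrel_center=.06,rod_tip=.215,peg_seat=.016)
for k,z in Z.items():
    for r in spot_point(k,'wrist')[:1]: print(k,np.round(r['pixel'],1),round(r['score'],2),atz('wrist',r['pixel'],z,p).round(4))
E
```

```text
t 5.6 tcp [ 0.4038 -0.1788  0.2106] x [ 0.005 -0.006 -1.   ] y [ 0.934 -0.357  0.007] F [ 0.  -0.9 -0.9] open 0.193 q7 -0.47
t 5.65 tcp [ 0.4038 -0.1802  0.2107] x [ 0.006 -0.007 -1.   ] y [ 0.933 -0.359  0.008] F [-0.2 -0.9 -1.8] open 0.194 q7 -0.47
barrel_mouth [320.6  34.4] 0.92 [ 0.4532 -0.053   0.06  ]
barrel_center [323.4 107.2] 0.62 [ 0.4385 -0.0971  0.06  ]
```

View pics/w5.png

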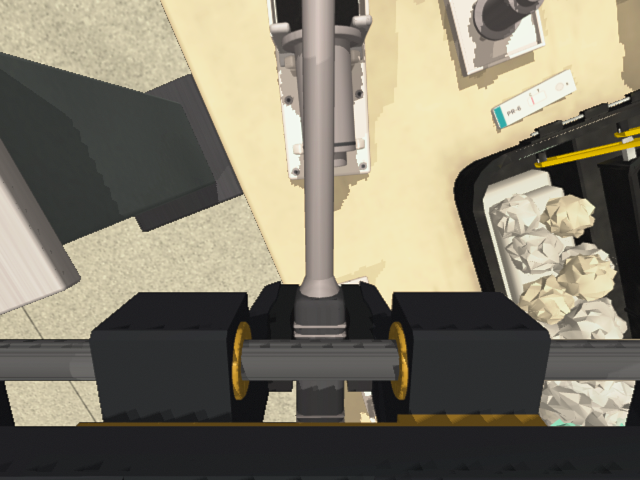

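```bash
python3 - <<'E'
import cv2
im=cv2.imread('pics/w5_raw.png')[0:200,250:400];cv2.imwrite('pics/w5c.png',cv2.resize(im,None,fx=3,fy=3,interpolation=cv2.INTER_CUBIC))
E
```

```text
(no output)
```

View pics/w5c.png

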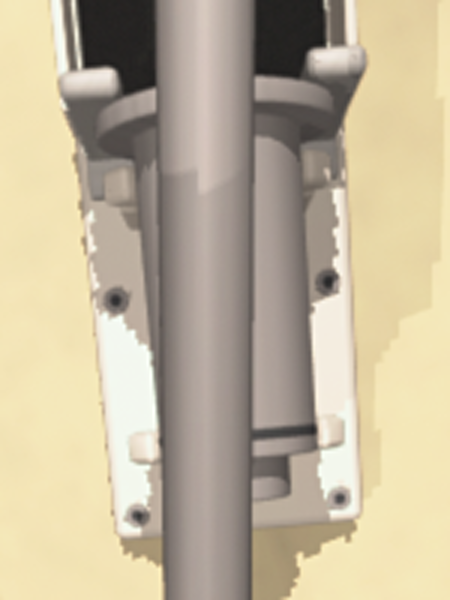

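```bash
python3 - <<'E'
from h import *
p=camera_params('wrist');st()
P=lambda a,z: atz('wrist',(250+a[0]/3,a[1]/3),z,p)
def pair(n,a,b,z):
    A,B=P(a,z),P(b,z);print(n,((A+B)/2).round(4)[:2],'w',np.linalg.norm(A-B).round(4),'perpdir',((A-B)[[1,0]]*[-1,1]/np.linalg.norm(A-B)).round(3));return ((A+B)/2)[:2]
for z in (.006,.01):
    a=pair('scr rear',(138,516),(340,498),z);b=pair('scr front',(116,300),(327,282),z);print((b-a)/np.linalg.norm(b-a),np.linalg.norm(b-a))
    pair('base rear',(118,533),(360,517),z)
a=pair('rest rear',(145,447),(331,431),.054);b=pair('rest front',(118,184),(320,166),.054);print((b-a)/np.linalg.norm(b-a),np.linalg.norm(b-a))
a2=pair('flange',(100,125),(333,103),.06)
pair('fence',(90,82),(336,60),.074)
E
```

```text
t 6.0 tcp [ 0.4046 -0.181   0.2117] x [ 0.008 -0.007 -1.   ] y [ 0.932 -0.361  0.01 ] F [ 0.4 -0.8 -2.4] open 0.189 q7 -0.47
scr rear [ 0.4294 -0.1458] w 0.0595 perpdir [-0.28 -0.96]
scr front [ 0.4461 -0.0883] w 0.0593 perpdir [-0.286 -0.958]
[0.27809179 0.96055451] 0.05977376384491497
base rear [ 0.4276 -0.1506] w 0.0715 perpdir [-0.302 -0.953]
scr rear [ 0.4294 -0.1454] w 0.0588 perpdir [-0.28 -0.96]
scr front [ 0.4458 -0.0887] w 0.0586 perpdir [-0.286 -0.958]
[0.27809179 0.96055451] 0.059066773935950806
base rear [ 0.4276 -0.1503] w 0.0707 perpdir [-0.302 -0.953]
rest rear [ 0.4347 -0.1264] w 0.0463 perpdir [-0.284 -0.959]
rest front [ 0.4519 -0.0687] w 0.0475 perpdir [-0.283 -0.959]
[0.28591515 0.95825494] 0.06019724188959248
flange [ 0.4554 -0.0577] w 0.053 perpdir [-0.279 -0.96 ]
fence [ 0.4562 -0.0527] w 0.0527 perpdir [-0.284 -0.959]
```

```bash
python3 - <<'E'
from h import *
c=np.array([.282,.9595]); print(goto([.3911,-.2745,.10],[c[1],-c[0]]))
E
```

```text
(array([11.23,  2.01,  9.17]), np.float64(-0.084))
```

Emit:
apply_moves(delta_pos=[[2,0.6,3],[4,1.2,6],[7,1.7,8],[10,2,9.1],[11.2,2,9.1],[11.2,2,9.1],[11.2,2,9.1],[11.2,2,9.1]], yaw=[-0.04,-0.084,-0.084,-0.084,-0.084,-0.084,-0.084,-0.084], gripper=[5,5,5,5,5,5,5,5])

```text
clock: 6.67
tool_pos: [0.3919, -0.2736, 0.1011]
eef_rot: [0.567, 0.42, -0.565, 0.428]
contact_force: [0.1, -0.1, -1.7]
opening: 0.199
```

```bash
python3 - <<'E'
from h import *
st()
save('side','s6',(230,200,160,160),4); save('top','t6',(270,220,170,90),4)
st(); p=save('wrist','w6')
for cam in('side','top'):
  for k,z in dict(rod_tip=.105,barrel_center=.06,barrel_mouth=.06).items():
    for r in spot_point(k,cam)[:1]: print(cam,k,np.round(r['pixel'],1),round(r['score'],2),atz(cam,r['pixel'],z).round(4))
E
```

```text
t 6.67 tcp [ 0.3919 -0.2736  0.1011] x [ 0.01  -0.007 -1.   ] y [ 0.96  -0.281  0.011] F [ 0.1 -0.1 -1.7] open 0.199 q7 -0.37
t 6.77 tcp [ 0.3921 -0.2737  0.1015] x [ 0.011 -0.008 -1.   ] y [ 0.96  -0.281  0.012] F [-0.5  0.9 -2.1] open 0.194 q7 -0.37
side rod_tip [302.7 245.9] 0.81 [ 0.4311 -0.1463  0.105 ]
side barrel_center [299.8 249.8] 0.45 [ 0.4413 -0.0865  0.06  ]
top rod_tip [349.5 268.1] 0.5 [ 0.4179 -0.1568  0.105 ]
top barrel_center [321.3 260.2] 0.83 [ 0.4397 -0.0919  0.06  ]
top barrel_mouth [302.2 253.1] 0.81 [ 0.4563 -0.0454  0.06  ]
```

View pics/s6.png

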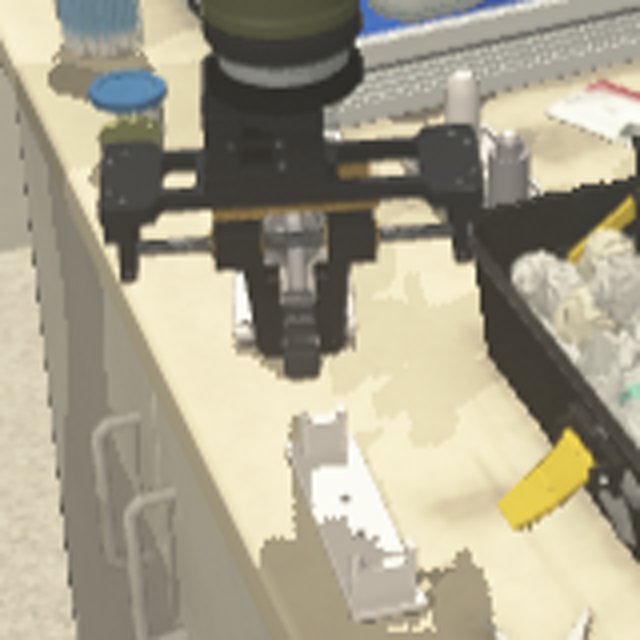

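View pics/t6.png

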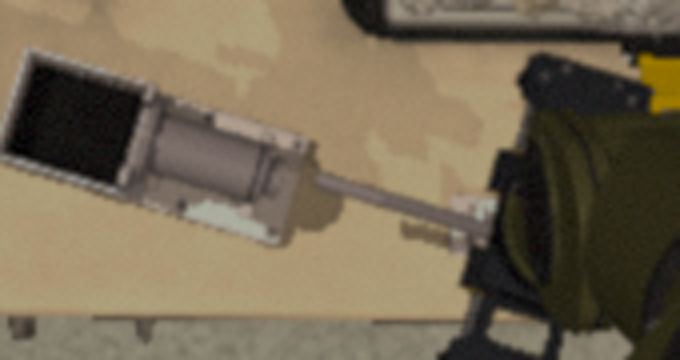

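View pics/w6.png

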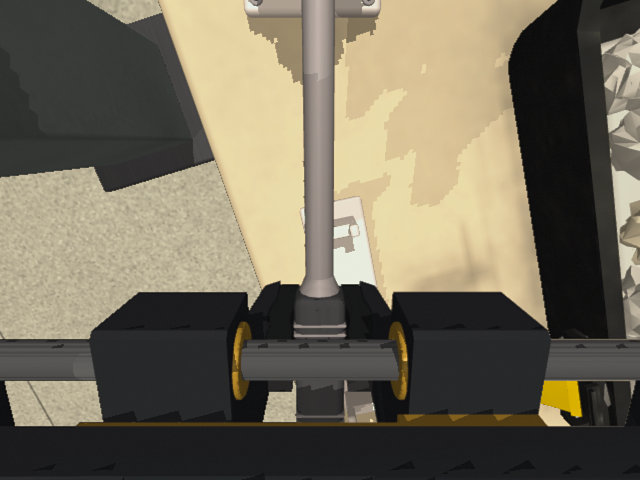

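```bash
python3 - <<'E'
from h import *
s=get_state(); p=save('wrist','w7',(230,0,170,60),4)
a=silhouettes('rod','wrist')[0];m=a['mask'];print(a['score'],a['bbox'])
z=s['tool_pos'][2]+.005
pts=np.array([atz('wrist',(np.where(m[r])[0].mean(),r),z,p) for r in range(5,265)])
r=R.from_quat(s['eef_rot']).inv()
q=r.apply(pts-s['tool_pos'])
k=np.polyfit(-q[:,2],q[:,1],1);print('rod in tool: y = ',k, 'x',-q[[0,-1],2]);
print([ (i,np.where(m[i])[0].min(),np.where(m[i])[0].max()) for i in (5,100,200,260)])
st()
E
```

```text
0.96 [293.0, 2.6, 52.5, 422.0]
rod in tool: y =  [-0.00275292 -0.00086665] x [0.10486636 0.02348991]
[(5, np.int64(302), np.int64(334)), (100, np.int64(303), np.int64(333)), (200, np.int64(304), np.int64(333)), (260, np.int64(305), np.int64(332))]
t 7.22 tcp [ 0.3913 -0.2739  0.1004] x [ 0.009 -0.007 -1.   ] y [ 0.959 -0.282  0.01 ] F [-0.2  0.9 -1.8] open 0.194 q7 -0.37
```

View pics/w7.png

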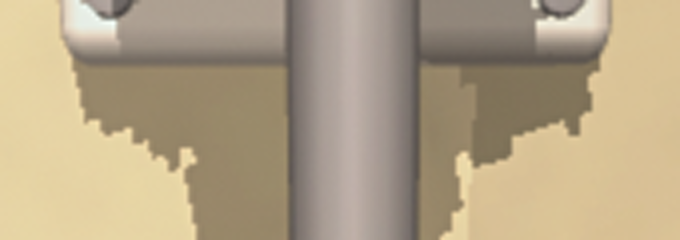

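```bash
python3 - <<'E'
from h import *
s=get_state(); p=camera_params('wrist'); r=R.from_quat(s['eef_rot']).inv()
for z in (.006,.01):
  for px in ((246.5,8),(382,8),(257.5,1),(370,1),(314.2,8),(313.75,1)):
    X=atz('wrist',px,z,p);print(z,px,X.round(4),r.apply(X-s['tool_pos']).round(4))
c=np.array([.282,.9595])
print('lat via center',r.apply(np.array([.4431,-.098,.06])-s['tool_pos']).round(4))
E
```

```text
0.006 (246.5, 8) [ 0.3922 -0.1345  0.006 ] [ 0.0934 -0.0394 -0.1343]
0.006 (382, 8) [ 0.4615 -0.1547  0.006 ] [ 0.0941  0.0328 -0.1345]
0.006 (257.5, 1) [ 0.3988 -0.1331  0.006 ] [ 0.0934 -0.0334 -0.1376]
0.006 (370, 1) [ 0.4561 -0.1497  0.006 ] [ 0.094   0.0263 -0.1378]
0.006 (314.2, 8) [ 0.4267 -0.1446  0.006 ] [ 0.0937 -0.0034 -0.1344]
0.006 (313.75, 1) [ 0.4274 -0.1414  0.006 ] [ 0.0937 -0.0036 -0.1377]
0.01 (246.5, 8) [ 0.3924 -0.1359  0.01  ] [ 0.0894 -0.0387 -0.1331]
0.01 (382, 8) [ 0.4605 -0.1557  0.01  ] [ 0.0901  0.0322 -0.1333]
0.01 (257.5, 1) [ 0.399  -0.1344  0.01  ] [ 0.0894 -0.0328 -0.1364]
0.01 (370, 1) [ 0.4553 -0.1508  0.01  ] [ 0.09    0.0258 -0.1365]
0.01 (314.2, 8) [ 0.4264 -0.1458  0.01  ] [ 0.0897 -0.0034 -0.1332]
0.01 (313.75, 1) [ 0.4271 -0.1426  0.01  ] [ 0.0897 -0.0036 -0.1364]
lat via center [ 0.0395 -0.0003 -0.1835]
```

Emit:
apply_moves(delta_pos=[[1.5,-0.1,0],[3,-0.2,0],[4.2,-0.2,0],[4.4,-0.2,0],[4.4,-0.2,0],[4.4,-0.2,0]], yaw=[0,0,0,0,0,0], gripper=[5,5,5,5,5,5])

```text
clock: 7.72
tool_pos: [0.3899, -0.2736, 0.0566]
eef_rot: [0.567, 0.42, -0.565, 0.428]
contact_force: [0.2, 0.1, -1.4]
opening: 0.197
```

```bash
python3 - <<'E'
from h import *
st()
save('top','t8',(280,220,120,80),6)
st()
p=save('wrist','w8')
E
```

```text
t 7.72 tcp [ 0.3899 -0.2736  0.0566] x [ 0.009 -0.007 -1.   ] y [ 0.959 -0.282  0.01 ] F [ 0.2  0.1 -1.4] open 0.197 q7 -0.41
t 7.77 tcp [ 0.39   -0.2737  0.0568] x [ 0.009 -0.007 -1.   ] y [ 0.959 -0.282  0.011] F [-0.1  0.2 -2. ] open 0.197 q7 -0.41
```

View pics/t8.png

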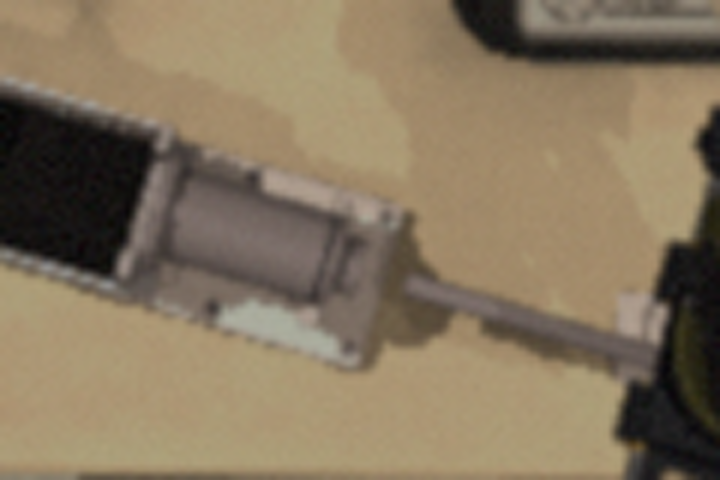

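View pics/w8.png

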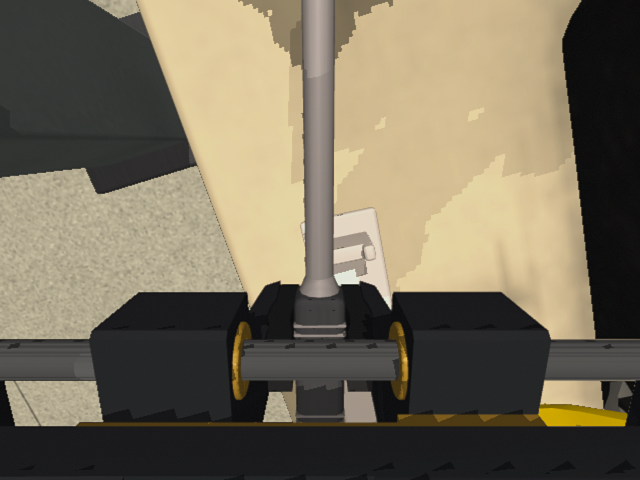

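```bash
python3 - <<'E'
from h import *
snapshot('top'); st()
n=np.array([.9595,-.282]);c=np.array([.282,.9595])
for k in('rod','barrel'):
    for a in silhouettes(k,'top')[:1]:
        m=a['mask'];ys,xs=np.where(m);print(k,a['score'],a['bbox'],m.sum())
        pts=np.array([atz('top',(x,y),.06)[:2] for x,y in zip(xs,ys)])
        u=pts@c;v=pts@n
        for lo in np.arange(u.min(),u.max(),.01):
            w=(u>=lo)&(u<lo+.01)
            if w.sum()>5:print(round(lo-(.4431*.282-.098*.9595),4),'mid',((v[w].min()+v[w].max())/2).round(4),'mean',v[w].mean().round(4),'w',np.ptp(v[w]).round(3))
E
```

```text
t 7.87 tcp [ 0.3901 -0.2738  0.057 ] x [ 0.01  -0.008 -1.   ] y [ 0.959 -0.282  0.012] F [-0.2  0.3 -2.4] open 0.194 q7 -0.41
rod 0.67 [349.0, 265.7, 42.7, 14.4] 222
-0.1645 mid 0.4517 mean 0.4515 w 0.012
-0.1545 mid 0.4522 mean 0.4521 w 0.011
-0.1445 mid 0.4517 mean 0.4519 w 0.011
-0.1345 mid 0.4519 mean 0.4519 w 0.011
-0.1245 mid 0.4518 mean 0.4519 w 0.012
-0.1145 mid 0.4516 mean 0.4517 w 0.012
-0.1045 mid 0.4514 mean 0.4515 w 0.012
-0.0945 mid 0.452 mean 0.4518 w 0.012
-0.0845 mid 0.4519 mean 0.4521 w 0.013
-0.0745 mid 0.4518 mean 0.4519 w 0.012
-0.0645 mid 0.4515 mean 0.4514 w 0.01
barrel 0.94 [303.5, 245.5, 38.0, 27.6] 529
-0.0409 mid 0.4511 mean 0.4507 w 0.028
-0.0309 mid 0.4501 mean 0.4504 w 0.036
-0.0209 mid 0.4507 mean 0.4506 w 0.037
-0.0109 mid 0.4505 mean 0.4505 w 0.036
-0.0009 mid 0.4501 mean 0.4503 w 0.036
0.0091 mid 0.451 mean 0.4506 w 0.036
0.0191 mid 0.4512 mean 0.4515 w 0.036
0.0291 mid 0.452 mean 0.4519 w 0.038
0.0391 mid 0.4524 mean 0.4546 w 0.041
```

Emit:
apply_moves(delta_pos=[[0.07,0,-0.8],[0.07,0,-1.6],[0.07,0,-2.4],[0.07,0,-3.2],[0.07,0,-4],[0.07,0,-4]], yaw=[0,0,0,0,0,0], gripper=[5,5,5,5,5,5])

```text
clock: 8.47
tool_pos: [0.4025, -0.2335, 0.0561]
eef_rot: [0.567, 0.42, -0.564, 0.429]
contact_force: [0.4, -0.9, -2.4]
opening: 0.194
```

```bash
python3 - <<'E'
from h import *
st()
save('top','t9',(280,220,120,80),6)
save('wrist','w9')
st()
E
```

```text
t 8.47 tcp [ 0.4025 -0.2335  0.0561] x [ 0.011 -0.007 -1.   ] y [ 0.96  -0.279  0.012] F [ 0.4 -0.9 -2.4] open 0.194 q7 -0.47
t 8.57 tcp [ 0.4015 -0.2348  0.056 ] x [ 0.009 -0.008 -1.   ] y [ 0.96  -0.281  0.011] F [-0.2 -0.1 -2.3] open 0.194 q7 -0.47
```

View pics/t9.png

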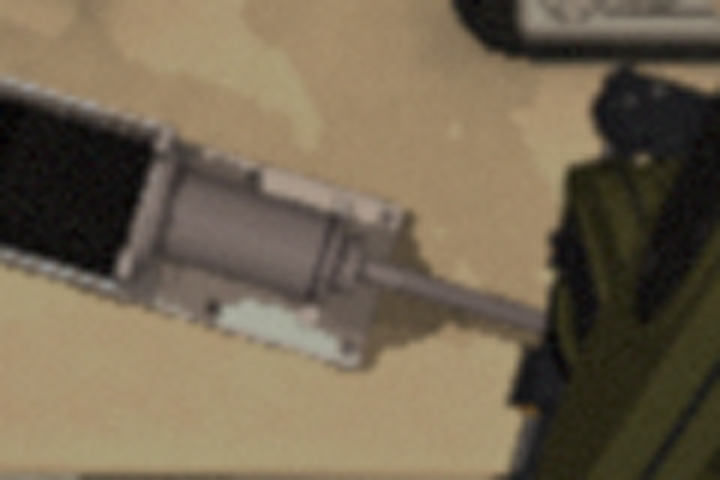

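View pics/w9.png

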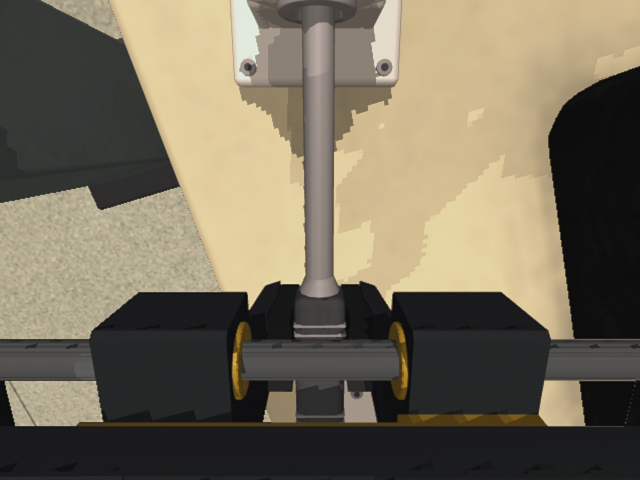

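Emit:
apply_moves(delta_pos=[[0,0,-0.5],[0,0,-1],[0,0,-1.5],[0,0,-2],[0,0,-2.5],[0,0,-3],[0,0,-3.5],[0,0,-4]], yaw=[0,0,0,0,0,0,0,0], gripper=[5,5,5,5,5,5,5,5])

```text
clock: 9.23
tool_pos: [0.4114, -0.1991, 0.0559]
eef_rot: [-0.566, -0.418, 0.567, -0.427]
contact_force: [-2.3, -6.9, -1.7]
opening: 0.198
```

```bash
python3 - <<'E'
from h import *
st();save('wrist','w10');st()
E
```

```text
t 9.23 tcp [ 0.4114 -0.1991  0.0559] x [ 0.007 -0.011 -1.   ] y [ 0.959 -0.285  0.01 ] F [-2.3 -6.9 -1.7] open 0.198 q7 -0.54
t 9.28 tcp [ 0.4121 -0.1973  0.0558] x [ 0.008 -0.01  -1.   ] y [ 0.959 -0.283  0.01 ] F [-0.6 -2.  -1.6] open 0.196 q7 -0.54
```

View pics/w10.png

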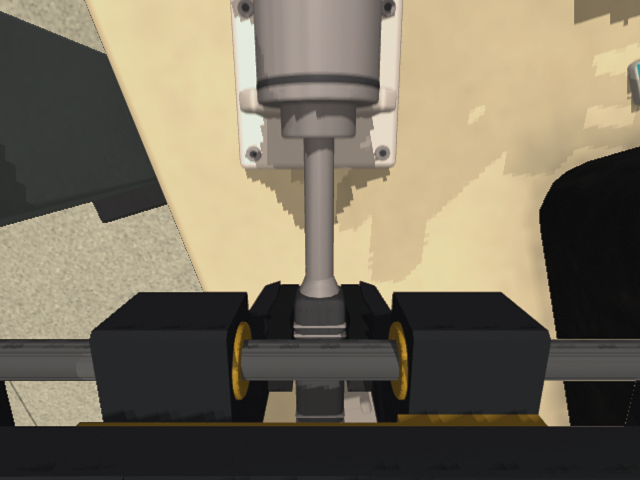

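```bash
python3 - <<'E'
from h import *
st();p=camera_params('wrist');s=get_state()
r=R.from_quat(s['eef_rot']).inv()
for px,z in (((319,137),.062),((319,137),.066),((320,292),.064)): print(r.apply(atz('wrist',px,z,p)-s['tool_pos']).round(4))
E
```

```text
t 9.28 tcp [ 0.4121 -0.1973  0.0558] x [ 0.008 -0.01  -1.   ] y [ 0.959 -0.283  0.01 ] F [-0.6 -2.  -1.6] open 0.196 q7 -0.54
[-0.0066 -0.0008 -0.0668]
[-0.0106 -0.0008 -0.0668]
[-0.0083 -0.0006 -0.0141]
```

Emit:
apply_moves(delta_pos=[[0,0,-0.5],[0,0,-1],[0,0,-1.5],[0,0,-2],[0,0,-2.5],[0,0,-3],[0,0,-3.5],[0,0,-3.9],[0,0,-3.9]], yaw=[0,0,0,0,0,0,0,0,0], gripper=[5,5,5,5,5,5,5,5,5])

```text
clock: 10.03
tool_pos: [0.4238, -0.1582, 0.0555]
eef_rot: [0.566, 0.42, -0.565, 0.428]
contact_force: [0.1, -0.8, -2.4]
opening: 0.197
```

```bash
python3 - <<'E'
from h import *
st();save('wrist','w11');save('top','t11',(270,210,130,90),6)
for a in boxes_of('plug','top')[:2]:print(a)
for a in spot_point('plug_center','top')[:2]:print(a,atz('top',a['pixel'],.02))
st()
E
```

```text
t 10.03 tcp [ 0.4238 -0.1582  0.0555] x [ 0.008 -0.008 -1.   ] y [ 0.96 -0.28  0.01] F [ 0.1 -0.8 -2.4] open 0.197 q7 -0.62
{'pixel': [302.2, 254.9], 'score': 0.69} [ 0.45623742 -0.04456728  0.02      ]
{'pixel': [296.2, 250.2], 'score': 0.66} [ 0.46785501 -0.02932885  0.02      ]
t 10.23 tcp [ 0.423  -0.1601  0.0556] x [ 0.008 -0.01  -1.   ] y [ 0.959 -0.283  0.01 ] F [ 0.1  0.6 -2.3] open 0.195 q7 -0.62
```

View pics/w11.png

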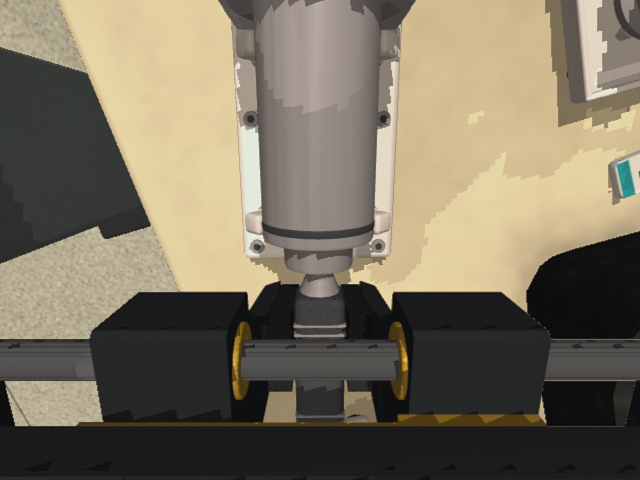

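View pics/t11.png

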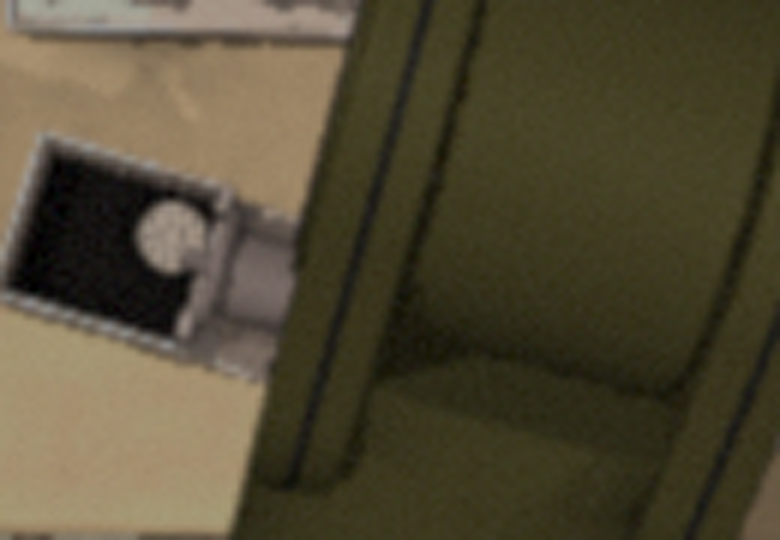

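Emit:
apply_moves(delta_pos=[[0,0,0.8],[0,0,2.2],[0,0,4],[0,0,6],[0,0,8],[0,0,10],[0,0,12],[0,0,13],[0,0,13]], yaw=[0,0,0,0,0,0,0,0,0], gripper=[5,5,5,5,5,5,5,5,5])

```text
clock: 10.98
tool_pos: [0.384, -0.2889, 0.0565]
eef_rot: [-0.567, -0.417, 0.569, -0.426]
contact_force: [0.1, 0.8, -2.5]
opening: 0.193
```

```bash
python3 - <<'E'
from h import *
st();save('top','t12',(270,210,170,90),4)
u=np.array([.081,.997]);print(goto([.4009,-.3412,.10],[u[1],-u[0]]))
E
```

```text
t 10.98 tcp [ 0.384  -0.2889  0.0565] x [ 0.006 -0.012 -1.   ] y [ 0.957 -0.289  0.01 ] F [ 0.1  0.8 -2.5] open 0.193 q7 -0.44
(array([-4.28,  3.12,  4.8 ]), np.float64(-0.21))
```

View pics/t12.png

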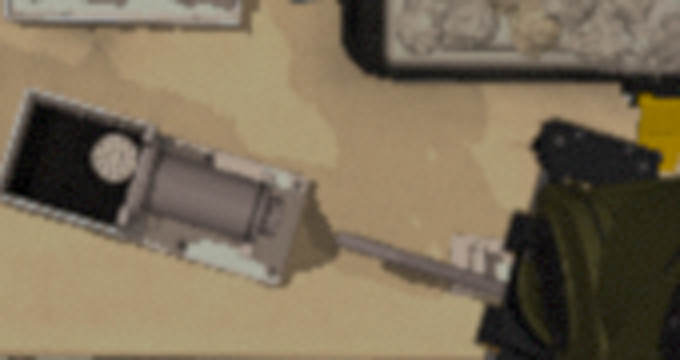

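Emit:
apply_moves(delta_pos=[[-2,0,0.3],[-4.3,1,1.5],[-4.3,2,3],[-4.3,3,4.5],[-4.3,3.1,4.8],[-4.3,3.1,4.8],[-4.3,3.1,4.8],[-4.3,3.1,4.8]], yaw=[0,-0.08,-0.16,-0.21,-0.21,-0.21,-0.21,-0.21], gripper=[5,5,5,5,5,5,5,5])

```text
clock: 11.7
tool_pos: [0.4002, -0.3391, 0.0998]
eef_rot: [-0.519, -0.476, 0.52, -0.483]
contact_force: [-0.6, 0.3, -2.9]
opening: 0.189
```

```bash
python3 - <<'E'
from h import *
st();save('wrist','w13');st()
u=np.array([.081,.997]);print(goto([.4009,-.3412,.031],[u[1],-u[0]]))
E
```

```text
t 11.7 tcp [ 0.4002 -0.3391  0.0998] x [ 0.006 -0.009 -1.   ] y [ 0.997 -0.079  0.006] F [-0.6  0.3 -2.9] open 0.189 q7 -0.15
t 11.75 tcp [ 0.4004 -0.3393  0.0999] x [ 0.006 -0.009 -1.   ] y [ 0.997 -0.079  0.007] F [-0.   0.1 -2.5] open 0.196 q7 -0.15
(array([6.89, 0.02, 0.13]), np.float64(0.002))
```

View pics/w13.png

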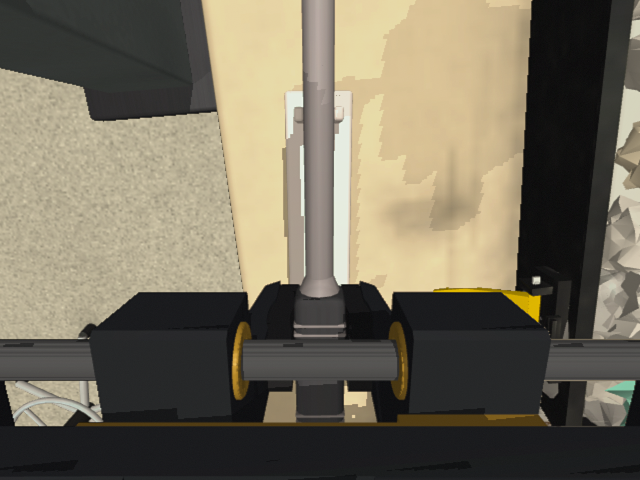

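Emit:
apply_moves(delta_pos=[[2,0.02,0.13],[4,0.02,0.13],[5.5,0.02,0.13],[6.5,0.02,0.13],[6.9,0.02,0.13],[6.9,0.02,0.13],[6.9,0.02,0.13]], yaw=[0,0,0,0,0,0,0], gripper=[5,5,5,5,5,5,5])

```text
clock: 12.33
tool_pos: [0.4012, -0.3407, 0.0311]
eef_rot: [-0.519, -0.476, 0.52, -0.484]
contact_force: [0.4, -0.5, -1.4]
opening: 0.197
```

```bash
python3 - <<'E'
from h import *
st();save('wrist','w14');st()
u=np.array([.081,.997]);print(goto([.4009,-.3412,.0305],[u[1],-u[0]]))
E
```

```text
t 12.33 tcp [ 0.4012 -0.3407  0.0311] x [ 0.006 -0.009 -1.   ] y [ 0.997 -0.078  0.007] F [ 0.4 -0.5 -1.4] open 0.197 q7 -0.24
t 12.38 tcp [ 0.4013 -0.341   0.0313] x [ 0.007 -0.009 -1.   ] y [ 0.997 -0.079  0.007] F [ 0.9 -0.5 -3.3] open 0.193 q7 -0.24
(array([ 0.08, -0.04,  0.02]), np.float64(0.002))
```

View pics/w14.png

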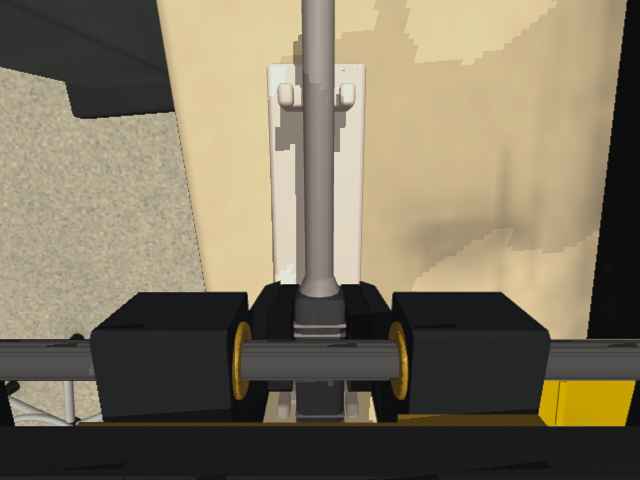

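Rod sits centred in both notches (ears at columns 286/347, shank 318). Release.

Emit:
apply_moves(delta_pos=[[0.1,0,0],[0.1,0,0],[0.1,0,0],[0.1,0,0],[0.1,0,0],[0.1,0,0],[0.1,0,0]], yaw=[0,0,0,0,0,0,0], gripper=[12,20,30,45,55,55,55])

```text
clock: 12.97
tool_pos: [0.4013, -0.3411, 0.0304]
eef_rot: [-0.519, -0.476, 0.52, -0.484]
contact_force: [-0.0, -0.8, -0.3]
opening: 0.535
```

```bash
python3 - <<'E'
from h import *
st();save('wrist','w15');
E
```

```text
t 12.97 tcp [ 0.4013 -0.3411  0.0304] x [ 0.007 -0.01  -1.   ] y [ 0.997 -0.079  0.007] F [-0.  -0.8 -0.3] open 0.535 q7 -0.24
```

View pics/w15.png

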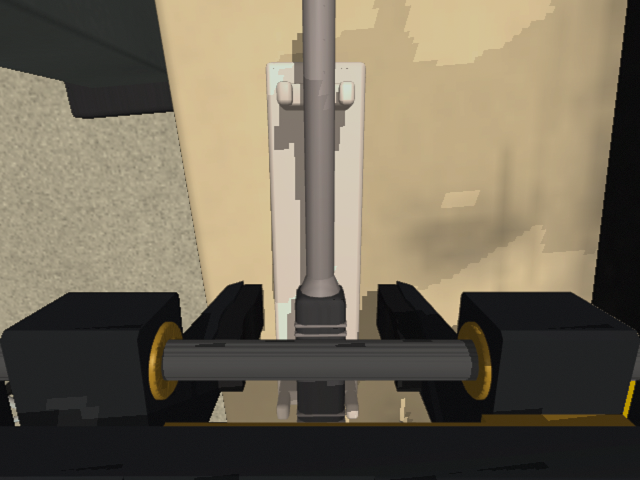

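```bash
python3 - <<'E'
from h import *
c=np.array([.282,.9595]); t=np.array([.4425,-.0985])-.0315*c; print(t)
print(goto([*t,.16],[c[1],-c[0]]))
E
```

```text
[ 0.433617   -0.12872425]
(array([-13.14,   1.64, -21.31]), np.float64(0.207))
```

Emit:
apply_moves(delta_pos=[[-2,0,0],[-5,0,0],[-8,0,0],[-12,0,0],[-12,0,0]], yaw=[0,0,0,0,0], gripper=[55,55,55,75,75])

```text
clock: 13.43
tool_pos: [0.4035, -0.3414, 0.1561]
eef_rot: [0.52, 0.472, -0.519, 0.487]
contact_force: [0.1, 0.4, 0.5]
opening: 0.678
```

```bash
python3 - <<'E'
from h import *
c=np.array([.282,.9595]); t=np.array([.4425,-.0985])-.0315*c
st();print(goto([*t,.16],[c[1],-c[0]]))
save('side','s16',(230,200,160,160),4)
for k in('rod_grip','rod_tip'):
  for r in spot_point(k,'side')[:1]: print(k,r['score'],atz('side',r['pixel'],.034).round(4))
E
```

```text
t 13.43 tcp [ 0.4035 -0.3414  0.1561] x [ 0.015 -0.015 -1.   ] y [ 0.997 -0.079  0.016] F [0.1 0.4 0.5] open 0.678 q7 -0.09
(array([ -0.66,   1.33, -21.43]), np.float64(0.207))
rod_grip 0.59 [ 0.4105 -0.3579  0.034 ]
rod_tip 0.77 [ 0.4151 -0.2105  0.034 ]
```

View pics/s16.png

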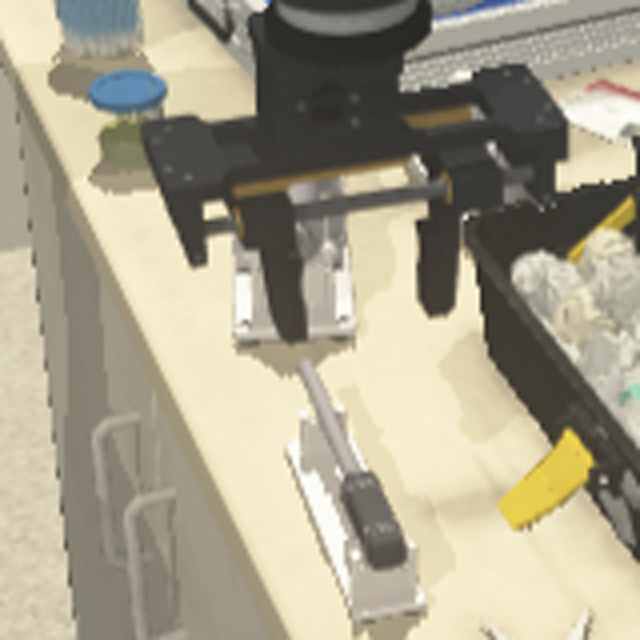

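Emit:
apply_moves(delta_pos=[[-0.6,0.4,-4],[-0.6,0.8,-8],[-0.6,1.3,-12],[-0.6,1.3,-16],[-0.6,1.3,-20],[-0.6,1.3,-21.4],[-0.6,1.3,-21.4],[-0.6,1.3,-21.4],[-0.6,1.3,-21.4]], yaw=[0.05,0.1,0.15,0.207,0.207,0.207,0.207,0.207,0.207], gripper=[75,75,75,75,75,75,75,75,75])

```text
clock: 14.33
tool_pos: [0.4293, -0.1291, 0.1536]
eef_rot: [-0.565, -0.419, 0.568, -0.427]
contact_force: [-0.6, -0.3, -0.0]
opening: 0.749
```

```bash
python3 - <<'E'
from h import *
st();save('wrist','w17');st()
E
```

```text
t 14.33 tcp [ 0.4293 -0.1291  0.1536] x [ 0.004 -0.011 -1.   ] y [ 0.959 -0.284  0.007] F [-0.6 -0.3 -0. ] open 0.749 q7 -0.69
t 14.38 tcp [ 0.4293 -0.1295  0.1538] x [ 0.005 -0.011 -1.   ] y [ 0.959 -0.285  0.008] F [ 0.1  0.4 -0.5] open 0.755 q7 -0.69
```

View pics/w17.png

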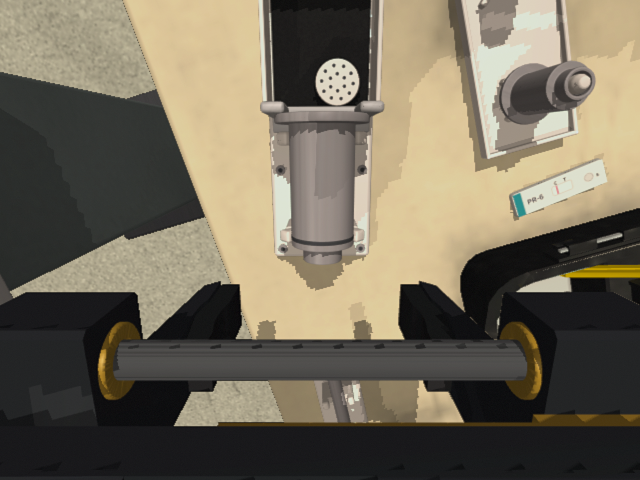

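```bash
python3 - <<'E'
from h import *
st();p=save('wrist','w18',(255,80,130,190),3)
s=get_state();r=R.from_quat(s['eef_rot']).inv()
f=lambda px,z:(atz('wrist',px,z,p).round(4),r.apply(atz('wrist',px,z,p)-s['tool_pos']).round(4))
for n,px,z in (('scrF',(320.5,170),.006),('scrR',(322.5,248),.006),('flangeL/R',(321,117),.06),('bodyrear',(322.5,249),.079)):print(n,*f(px,z))
E
```

```text
t 14.38 tcp [ 0.4293 -0.1295  0.1538] x [ 0.005 -0.011 -1.   ] y [ 0.959 -0.285  0.008] F [ 0.1  0.4 -0.5] open 0.755 q7 -0.69
scrF [ 0.4432 -0.0873  0.006 ] [ 0.1475 -0.0002 -0.0458]
scrR [ 0.4277 -0.1445  0.006 ] [0.1481 0.0014 0.0135]
flangeL/R [ 0.4526 -0.0547  0.06  ] [ 0.0932 -0.     -0.0792]
bodyrear [ 0.4325 -0.1245  0.079 ] [ 0.0749  0.0008 -0.0065]
```

View pics/w18.png

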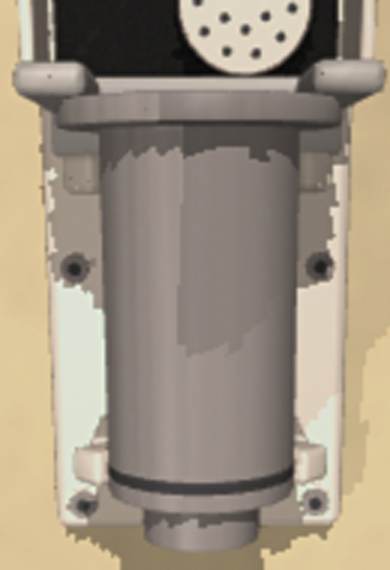

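```bash
python3 - <<'E'
from h import *
p=camera_params('wrist')
s=get_state();c=np.array([.282,.9595]);n=np.array([.9595,-.282])
def f(nm,crop,z):
    X=atz('wrist',(255+crop[0]/3,80+crop[1]/3),z,p)[:2]-s['tool_pos'][:2];print(nm,'along',(X@c).round(4),'lat',(X@n).round(4))
f('scrR',(200,504),.006);f('scrF',(197.5,267),.006);f('restR',(201,462),.054);f('restF',(199,172),.054)
f('fence',(198,80),.074);f('neck end top',(200,550),.072);f('neck end side',(200,533),.060);f('body rear top',(200,508),.079);f('body rear 495',(200,495),.079);f('flange face top',(198,94),.087);f('flange back top',(198,124),.087);f('base rear',(195,527),.006)
f('body L',(105,350),.06);f('body R',(298,350),.06)
E
```

```text
scrR along -0.0149 lat 0.0021
scrF along 0.0452 lat 0.0017
restR along 0.0083 lat 0.0017
restF along 0.0672 lat 0.0015
fence along 0.0828 lat 0.0011
neck end top along -0.0053 lat 0.0012
neck end side along -0.0055 lat 0.0014
body rear top along 0.0055 lat 0.0011
body rear 495 along 0.0081 lat 0.0012
flange face top along 0.0796 lat 0.0009
flange back top along 0.0748 lat 0.0009
base rear along -0.021 lat 0.0008
body L along 0.033 lat -0.0175
body R along 0.0328 lat 0.0211
```

```bash
python3 - <<'E'
from h import *
c=np.array([.282,.9595]); n=np.array([.9595,-.282]);t=np.array([.4409,-.0944])-.0315*c; print(t)
print(goto([*t,.07],[c[1],-c[0]]))
E
```

```text
[ 0.432017   -0.12462425]
(array([ 8.39,  0.03, -0.63]), np.float64(-0.004))
```

Emit:
apply_moves(delta_pos=[[2,0.03,-0.63],[4,0.03,-0.63],[6,0.03,-0.63],[7.5,0.03,-0.63],[8.2,0.03,-0.63],[8.4,0.03,-0.63],[8.4,0.03,-0.63]], yaw=[0,0,0,0,0,0,0], gripper=[75,75,75,75,75,75,75])

```text
clock: 15.02
tool_pos: [0.4317, -0.1253, 0.0696]
eef_rot: [-0.566, -0.418, 0.568, -0.426]
contact_force: [-0.2, -1.0, -1.3]
opening: 0.75
```

```bash
python3 - <<'E'
from h import *
st();p=save('wrist','w19');st()
s=get_state();c=np.array([.282,.9595]);n=np.array([.9595,-.282])
X=proj('wrist',np.r_[s['tool_pos']+np.array([0,0,-.014])],p);print(X)
E
```

```text
t 15.02 tcp [ 0.4317 -0.1253  0.0696] x [ 0.005 -0.011 -1.   ] y [ 0.958 -0.287  0.008] F [-0.2 -1.  -1.3] open 0.75 q7 -0.81
t 15.07 tcp [ 0.432  -0.1252  0.0701] x [ 0.006 -0.011 -1.   ] y [ 0.958 -0.287  0.009] F [-0.3  0.5 -0.1] open 0.751 q7 -0.81
[[321.62560107 302.92973083]]
```

View pics/w19.png

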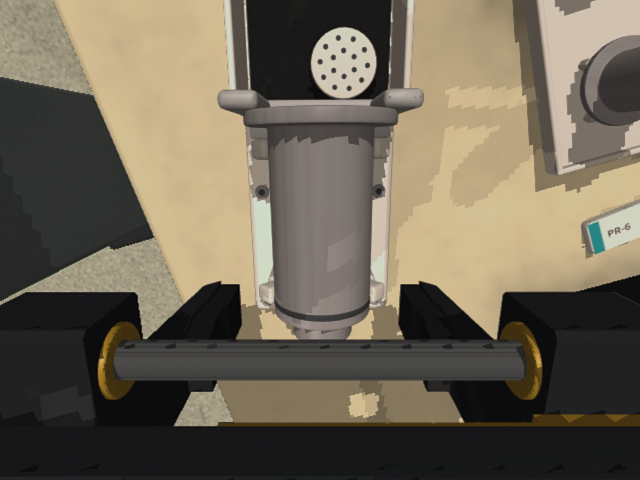

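```bash
python3 - <<'E'
from h import *
p=camera_params('wrist');s=get_state();c=np.array([.282,.9595]);n=np.array([.9595,-.282])
for px,z in (((321,103),.087),((321,320),.079),((321,330),.079),((320.5,94),.074),((320,190),.006)):
    X=atz('wrist',px,z,p)[:2]-s['tool_pos'][:2];print(px,(X@c).round(4),(X@n).round(4))
E
```

```text
(321, 103) 0.0763 -0.0
(321, 320) 0.0037 -0.0003
(321, 330) -0.0003 -0.0003
(320.5, 94) 0.0801 -0.0
(320, 190) 0.0408 0.0003
```

Emit:
apply_moves(delta_pos=[[0,0,-0.2],[0,0,-0.2],[0,0,-0.2],[0,0,-0.2],[0,0,-0.2],[0,0,-0.2],[0,0,-0.2],[0,0,-0.2]], yaw=[0,0,0,0,0,0,0,0], gripper=[60,50,46,43,38,35,35,35], force=5)

```text
clock: 15.73
tool_pos: [0.4331, -0.1235, 0.0704]
eef_rot: [-0.567, -0.418, 0.568, -0.427]
contact_force: [0.9, -1.6, 4.5]
opening: 0.436
```

```bash
python3 - <<'E'
from h import *
st();p=save('wrist','w20');st()
E
```

```text
t 15.73 tcp [ 0.4331 -0.1235  0.0704] x [ 0.007 -0.011 -1.   ] y [ 0.958 -0.287  0.01 ] F [ 0.9 -1.6  4.5] open 0.436 q7 -0.82
t 15.78 tcp [ 0.433  -0.1235  0.0703] x [ 0.007 -0.012 -1.   ] y [ 0.958 -0.287  0.01 ] F [ 1.3 -0.8  3.9] open 0.429 q7 -0.82
```

View pics/w20.png

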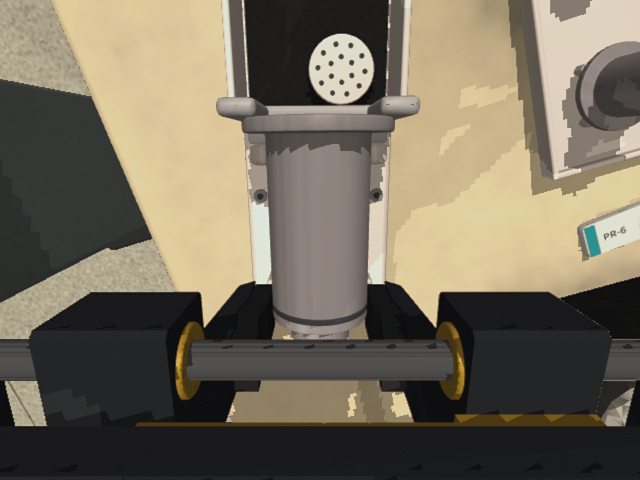

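Emit:
apply_moves(delta_pos=[[-0.4,0,0],[-0.8,0,0],[-1.2,0,0],[-1.6,0,0],[-2,0,0]], yaw=[0,0,0,0,0], gripper=[35,35,35,35,35], force=5)

```text
clock: 16.2
tool_pos: [0.4327, -0.1229, 0.0906]
eef_rot: [-0.567, -0.418, 0.568, -0.427]
contact_force: [-0.4, -0.8, 0.2]
opening: 0.364
```

```bash
python3 - <<'E'
from h import *
st();p=save('wrist','w21');save('side','s21',(230,180,160,160),4);st()
E
```

```text
t 16.2 tcp [ 0.4327 -0.1229  0.0906] x [ 0.006 -0.011 -1.   ] y [ 0.958 -0.286  0.009] F [-0.4 -0.8  0.2] open 0.364 q7 -0.8
t 16.3 tcp [ 0.4329 -0.1231  0.0911] x [ 0.007 -0.011 -1.   ] y [ 0.958 -0.287  0.01 ] F [-0.  -0.5  0.1] open 0.35 q7 -0.8
```

View pics/w21.png

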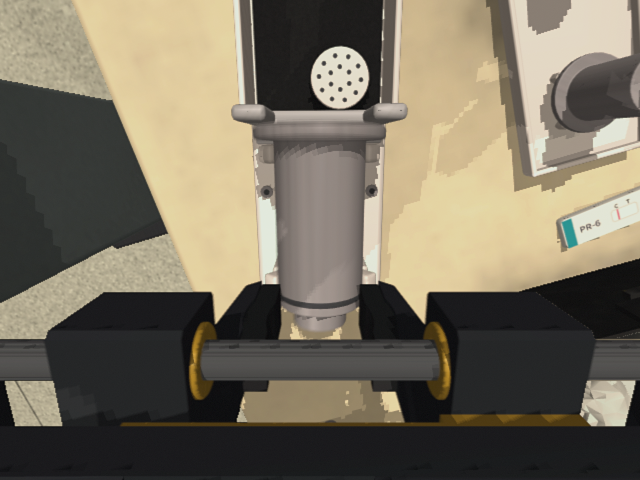

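View pics/s21.png

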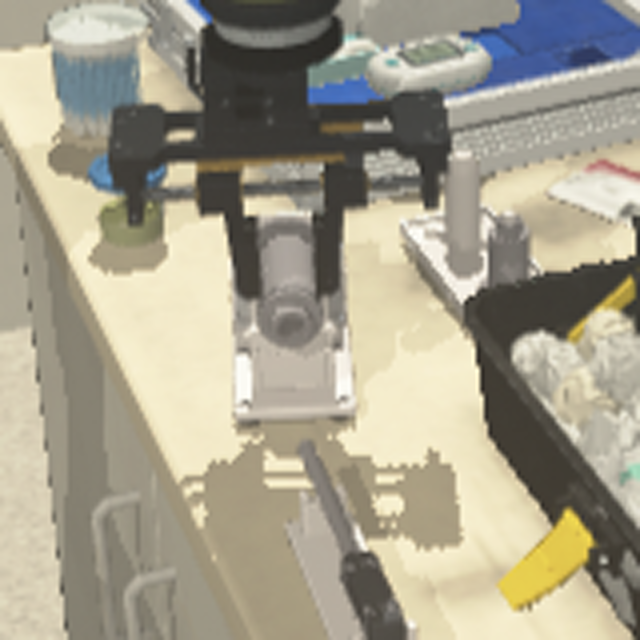

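```bash
python3 - <<'E'
from h import *
p=save('wrist','w22',(220,90,200,250),2.4);st()
E
```

```text
t 16.35 tcp [ 0.4329 -0.1231  0.0909] x [ 0.007 -0.011 -1.   ] y [ 0.958 -0.287  0.01 ] F [0.1 0.  0.5] open 0.353 q7 -0.8
```

View pics/w22.png

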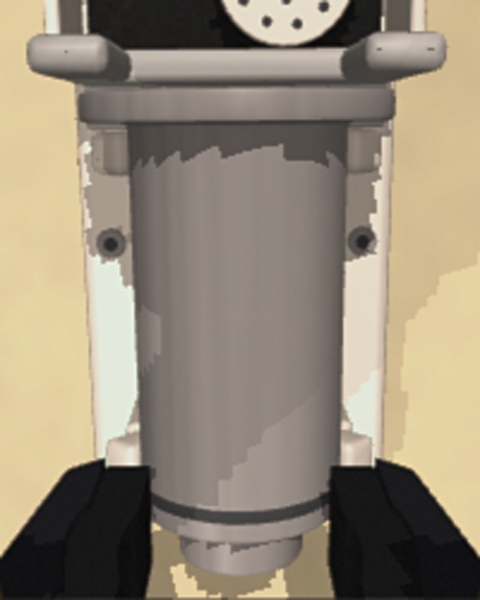

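Emit:
apply_moves(delta_pos=[[-0.3,0,0],[-0.3,0,0],[-0.3,0,0],[0,0,-1],[0,0,-1.8],[1.2,0,-1.8],[2.6,0,-1.8],[3.4,0,-1.8],[3.5,0,-1.8],[3.5,0,-1.8]], yaw=[0,0,0,0,0,0,0,0,0,0], gripper=[55,75,75,75,75,75,75,75,75,75])

```text
clock: 17.18
tool_pos: [0.4381, -0.1057, 0.0554]
eef_rot: [-0.566, -0.418, 0.568, -0.427]
contact_force: [0.5, 1.0, 0.8]
opening: 0.751
```

```bash
python3 - <<'E'
from h import *
st();p=save('wrist','w23');st()
p=camera_params('wrist');s=get_state();c=np.array([.282,.9595]);n=np.array([.9595,-.282])
im=cv2.imread('pics/w23_raw.png')
E
```

```text
t 17.18 tcp [ 0.4381 -0.1057  0.0554] x [ 0.006 -0.011 -1.   ] y [ 0.958 -0.286  0.009] F [0.5 1.  0.8] open 0.751 q7 -0.88
t 17.23 tcp [ 0.4383 -0.1059  0.0558] x [ 0.007 -0.011 -1.   ] y [ 0.958 -0.286  0.01 ] F [-0.2  0.5  0.5] open 0.748 q7 -0.88
```

View pics/w23.png

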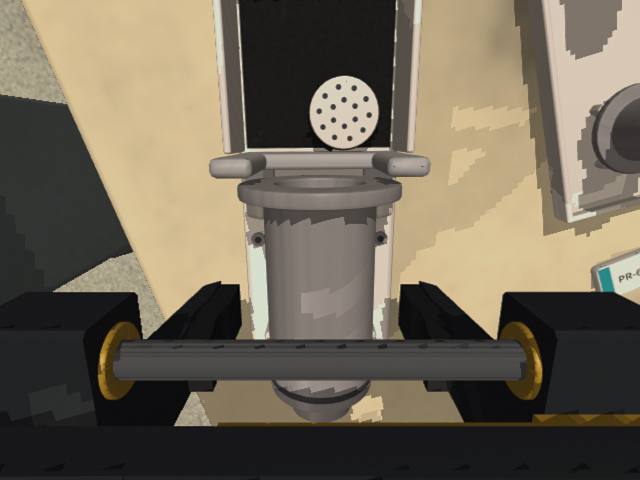

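Emit:
apply_moves(delta_pos=[[0,0,0],[0,0,0],[0,0,0],[0,0,0],[0,0,0],[0,0,0],[0,0,0],[-0.3,0,0],[-0.6,0,0],[-0.6,0,0]], yaw=[0,0,0,0,0,0,0,0,0,0], gripper=[60,50,46,43,38,35,35,35,35,35], force=5)

```text
clock: 18.07
tool_pos: [0.4383, -0.1059, 0.0622]
eef_rot: [-0.567, -0.418, 0.567, -0.427]
contact_force: [0.2, 0.7, -1.6]
opening: 0.432
```

```bash
python3 - <<'E'
from h import *
st();p=save('wrist','w24');st()
E
```

```text
t 18.07 tcp [ 0.4383 -0.1059  0.0622] x [ 0.007 -0.011 -1.   ] y [ 0.958 -0.286  0.01 ] F [ 0.2  0.7 -1.6] open 0.432 q7 -0.88
t 18.12 tcp [ 0.4383 -0.1058  0.062 ] x [ 0.007 -0.011 -1.   ] y [ 0.958 -0.286  0.01 ] F [ 0.1  0.2 -0.9] open 0.429 q7 -0.88
```

View pics/w24.png

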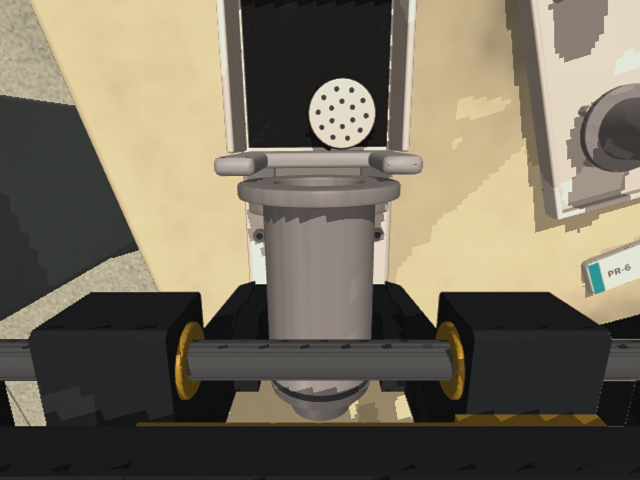

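Emit:
apply_moves(delta_pos=[[0,0,0],[-0.3,0,0],[-0.6,0,0],[-0.6,0,0]], yaw=[0,0,0,0], gripper=[35,35,35,35], force=3)

```text
clock: 18.45
tool_pos: [0.4385, -0.1055, 0.0684]
eef_rot: [0.567, 0.418, -0.567, 0.427]
contact_force: [0.0, 1.4, -2.7]
opening: 0.433
```

```bash
python3 - <<'E'
from h import *
st();p=save('wrist','w25');save('side','s25',(230,180,160,160),4);st()
E
```

```text
t 18.45 tcp [ 0.4385 -0.1055  0.0684] x [ 0.008 -0.01  -1.   ] y [ 0.958 -0.286  0.011] F [ 0.   1.4 -2.7] open 0.433 q7 -0.87
t 18.55 tcp [ 0.4385 -0.1056  0.0682] x [ 0.008 -0.011 -1.   ] y [ 0.958 -0.286  0.011] F [ 0.6  1.  -2.6] open 0.433 q7 -0.87
```

View pics/w25.png

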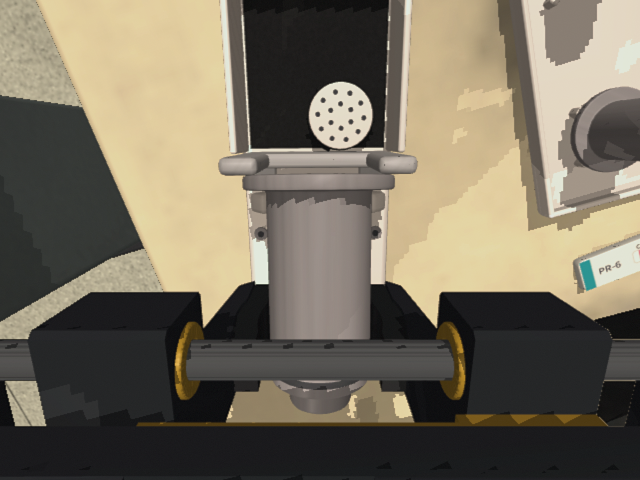

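View pics/s25.png

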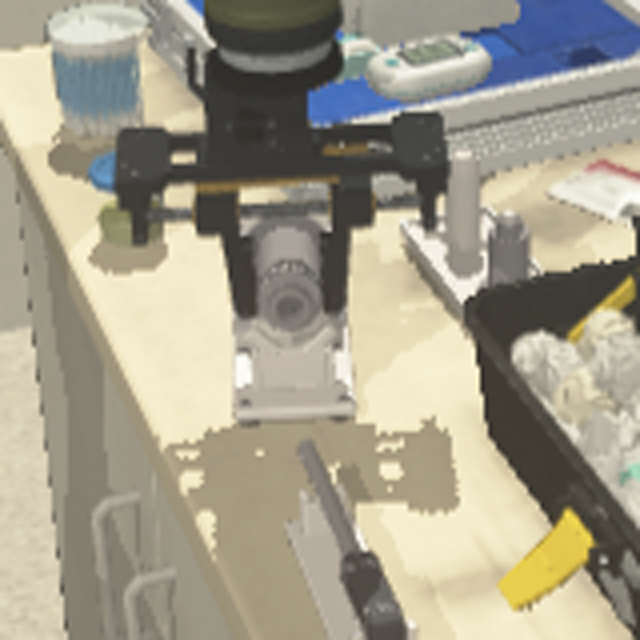

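Emit:
apply_moves(delta_pos=[[0,0,0.2],[-0.2,0,0.5],[-0.5,0,0.8],[-0.8,0,1],[-1.1,0,1],[-1.4,0,1],[-1.7,0,1],[-2,0,1],[-2,0,1]], yaw=[0,0,0,0,0,0,0,0,0], gripper=[35,35,35,35,35,35,35,35,35], force=3)

```text
clock: 19.3
tool_pos: [0.4352, -0.1157, 0.0888]
eef_rot: [-0.567, -0.417, 0.568, -0.427]
contact_force: [-0.9, -0.3, -1.5]
opening: 0.429
```

```bash
python3 - <<'E'
from h import *
st();p=save('wrist','w26');save('side','s26',(230,160,160,160),4);st()
E
```

```text
t 19.3 tcp [ 0.4352 -0.1157  0.0888] x [ 0.008 -0.012 -1.   ] y [ 0.958 -0.287  0.011] F [-0.9 -0.3 -1.5] open 0.429 q7 -0.85
t 19.4 tcp [ 0.4352 -0.1158  0.0885] x [ 0.007 -0.012 -1.   ] y [ 0.958 -0.287  0.01 ] F [-0.2 -1.8 -1.4] open 0.428 q7 -0.85
```

View pics/w26.png

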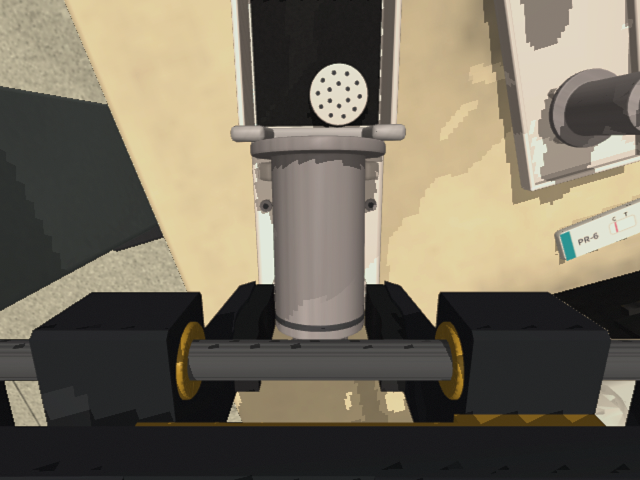

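View pics/s26.png

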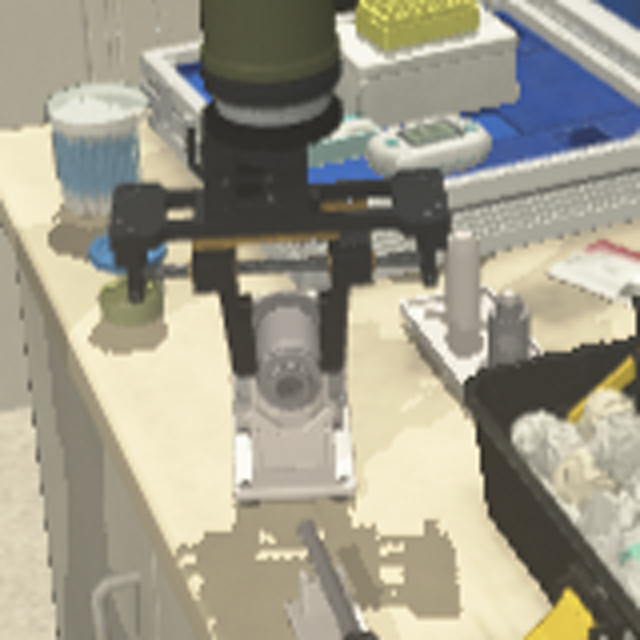

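Emit:
apply_moves(delta_pos=[[-0.3,0,0],[-0.6,0,-0.1],[-0.9,0,-0.2],[-1.2,0,-0.3],[-1.5,0,-0.4],[-1.8,0,-0.5],[-2.1,0,-0.6],[-2.4,0,-0.6],[-2.7,0,-0.6],[-3,0,-0.6]], yaw=[0,0,0,0,0,0,0,0,0,0], gripper=[35,35,35,35,35,35,35,35,35,35], force=3)

```text
clock: 20.23
tool_pos: [0.4366, -0.1097, 0.1187]
eef_rot: [-0.567, -0.417, 0.568, -0.427]
contact_force: [0.2, 0.1, 0.3]
opening: 0.359
```

```bash
python3 - <<'E'
from h import *
st();p=save('wrist','w27');save('side','s27',(230,160,160,160),4);st()
E
```

```text
t 20.23 tcp [ 0.4366 -0.1097  0.1187] x [ 0.007 -0.012 -1.   ] y [ 0.958 -0.287  0.01 ] F [0.2 0.1 0.3] open 0.359 q7 -0.82
t 20.33 tcp [ 0.4368 -0.1098  0.1188] x [ 0.008 -0.012 -1.   ] y [ 0.958 -0.287  0.011] F [ 0.7 -0.4  0.3] open 0.347 q7 -0.82
```

View pics/w27.png

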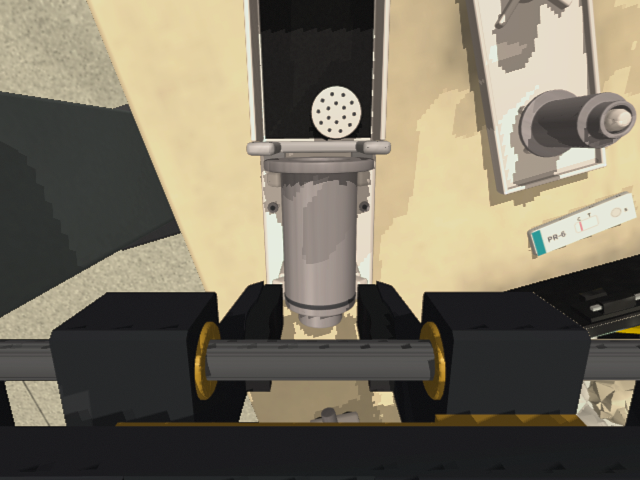

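View pics/s27.png

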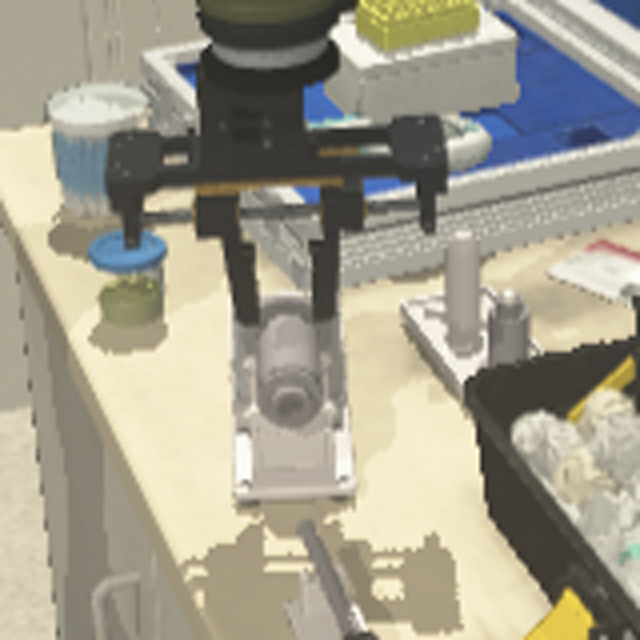

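```bash
python3 - <<'E'
from h import *
p=save('wrist','w28',(240,130,160,210),2.8)
p=camera_params('wrist');s=get_state();c=np.array([.282,.9595]);n=np.array([.9595,-.282]);st()
np.save('p28.npy',p,allow_pickle=True)
E
```

```text
t 20.38 tcp [ 0.4367 -0.1098  0.1187] x [ 0.008 -0.012 -1.   ] y [ 0.958 -0.287  0.011] F [ 0.3 -0.2 -0. ] open 0.348 q7 -0.82
```

View pics/w28.png

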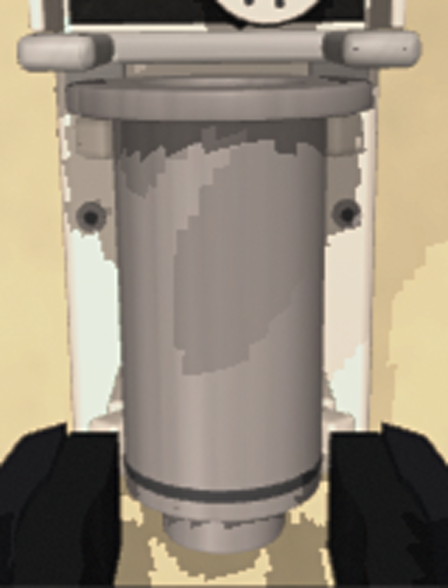

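```bash
python3 - <<'E'
from h import *
p=camera_params('wrist');s=get_state();c=np.array([.282,.9595]);n=np.array([.9595,-.282])
def f(nm,crop,z,xb):
    X=atz('wrist',(240+crop[0]/2.8,130+crop[1]/2.8),z,p)[:2]-s['tool_pos'][:2];print(nm,'along',(X@c).round(4),'TCP at',(xb-(X@c)).round(4),'lat',(X@n).round(4))
f('neck',(222,550),.072,-.043);f('body',(222,510),.079,-.033);f('flange',(221,83),.087,.043);f('flangeback',(221,118),.087,.038);f('fence',(220,60),.074,.0445)
f('restR',(220,415),.054,-.029)
# target TCP
print(goto(np.r_[s['tool_pos'][:2]+.0*c,.0565],[c[1],-c[0]]))
E
```

```text
neck along -0.0282 TCP at -0.0148 lat -0.0005
body along -0.0167 TCP at -0.0163 lat -0.0005
flange along 0.0578 TCP at -0.0148 lat -0.0002
flangeback along 0.0526 TCP at -0.0146 lat -0.0003
fence along 0.0608 TCP at -0.0163 lat -0.0002
restR along -0.0082 TCP at -0.0208 lat -0.0006
(array([ 6.22, -0.07, -0.06]), np.float64(-0.006))
```

Emit:
apply_moves(delta_pos=[[-0.3,0,-0.2],[-0.3,0,-0.25],[0,0,-0.25],[1.5,-0.07,-0.3],[3,-0.07,-0.3],[4.5,-0.07,-0.3],[5.7,-0.07,-0.3],[6.2,-0.07,-0.3],[6.2,-0.07,-0.3]], yaw=[0,0,0,0,0,0,0,0,0], gripper=[60,70,70,70,70,70,70,70,70])

```text
clock: 21.13
tool_pos: [0.4369, -0.1071, 0.0555]
eef_rot: [-0.566, -0.418, 0.568, -0.427]
contact_force: [-0.2, -0.3, -0.3]
opening: 0.701
```

Emit:
apply_moves(delta_pos=[[0,0,0],[0,0,0],[0,0,0],[0,0,0],[0,0,0],[0,0,0],[0,0,0],[0,0,0]], yaw=[0,0,0,0,0,0,0,0], gripper=[55,47,43,38,35,35,35,35], force=15)

```text
clock: 21.8
tool_pos: [0.4377, -0.1074, 0.056]
eef_rot: [-0.567, -0.417, 0.568, -0.427]
contact_force: [3.0, -0.6, 5.9]
opening: 0.431
```

```bash
python3 - <<'E'
from h import *
st()
c=np.array([.282,.9595]);s=get_state();print(goto(np.r_[s['tool_pos'][:2]-.03*c,.165]))
E
```

```text
t 21.8 tcp [ 0.4377 -0.1074  0.056 ] x [ 0.008 -0.012 -1.   ] y [ 0.958 -0.287  0.011] F [ 3.  -0.6  5.9] open 0.431 q7 -0.92
(array([-10.87,   0.13,   3.1 ]), 0)
```

Emit:
apply_moves(delta_pos=[[-0.6,0,0],[-1.5,0.02,0],[-2.5,0.04,0],[-4,0.06,0.1],[-5.5,0.08,0.1],[-7,0.1,0.1],[-8,0.1,0.1],[-9,0.1,0.1],[-9,0.1,0.1]], yaw=[0,0,0,0,0,0,0,0,0], gripper=[35,35,35,35,35,35,35,35,35], force=15)

```text
clock: 22.55
tool_pos: [0.4373, -0.1077, 0.1473]
eef_rot: [-0.567, -0.417, 0.567, -0.427]
contact_force: [-0.2, 0.3, -1.8]
opening: 0.428
```

```bash
python3 - <<'E'
from h import *
st();p=save('wrist','w29');save('side','s29',(230,130,160,160),4)
E
```

```text
t 22.55 tcp [ 0.4373 -0.1077  0.1473] x [ 0.008 -0.012 -1.   ] y [ 0.958 -0.287  0.011] F [-0.2  0.3 -1.8] open 0.428 q7 -0.82
```

View pics/w29.png

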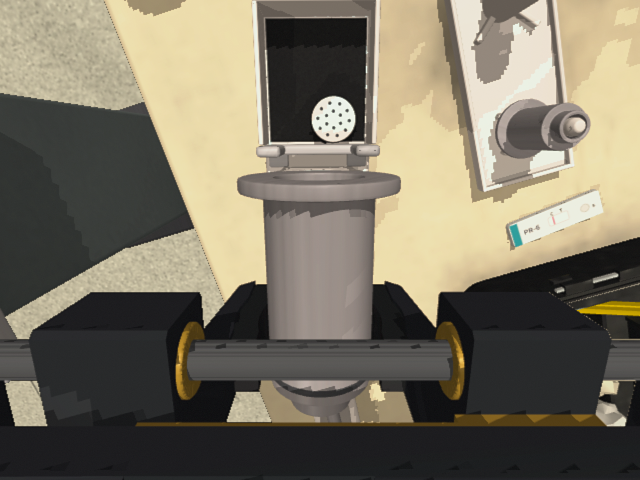

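View pics/s29.png

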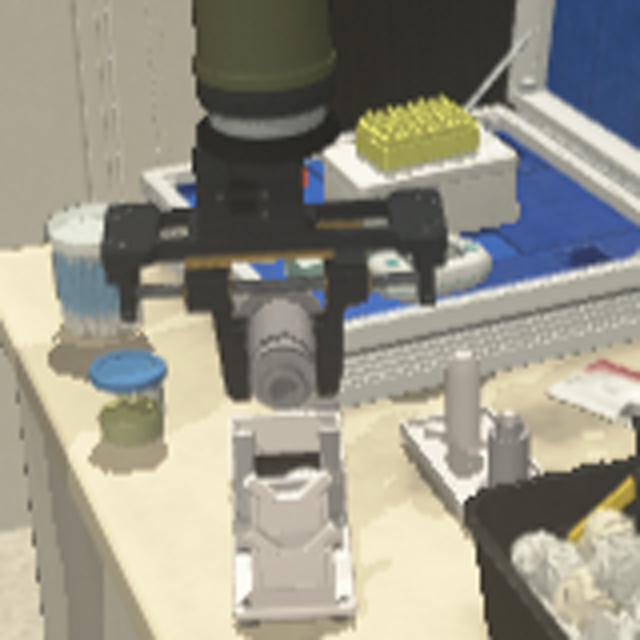

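Emit:
apply_moves(delta_pos=[[0,0,0],[0,0,0],[0,0,0]], yaw=[0,0,0], gripper=[35,35,35], force=5)

```text
clock: 22.9
tool_pos: [0.4365, -0.1075, 0.1454]
eef_rot: [-0.566, -0.418, 0.568, -0.427]
contact_force: [0.2, -0.2, -1.1]
opening: 0.432
```

```bash
python3 - <<'E'
from h import *
st();p=save('wrist','w30')
E
```

```text
t 22.9 tcp [ 0.4365 -0.1075  0.1454] x [ 0.005 -0.012 -1.   ] y [ 0.958 -0.286  0.009] F [ 0.2 -0.2 -1.1] open 0.432 q7 -0.82
```

View pics/w30.png

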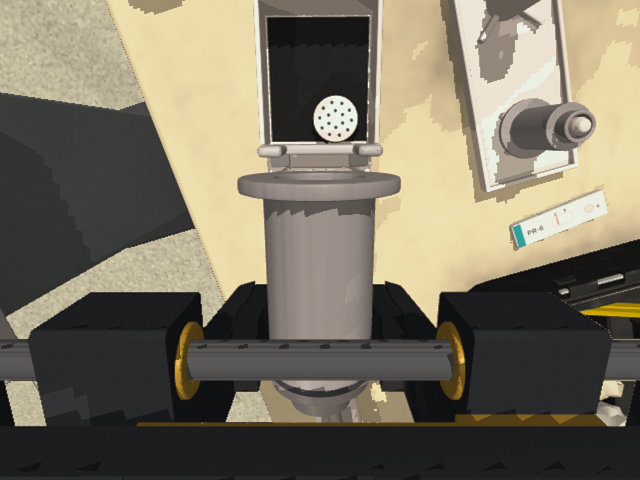

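Emit:
apply_moves(delta_pos=[[0,0,0],[0,0,0]], yaw=[0,0], gripper=[35,35], force=3.6)

```text
clock: 23.12
tool_pos: [0.4365, -0.1074, 0.1452]
eef_rot: [-0.566, -0.418, 0.568, -0.427]
contact_force: [-0.1, 0.7, -1.6]
opening: 0.428
```

```bash
python3 - <<'E'
from h import *
st();p=save('wrist','w31')
E
```

```text
t 23.12 tcp [ 0.4365 -0.1074  0.1452] x [ 0.005 -0.012 -1.   ] y [ 0.958 -0.286  0.008] F [-0.1  0.7 -1.6] open 0.428 q7 -0.82
```

View pics/w31.png

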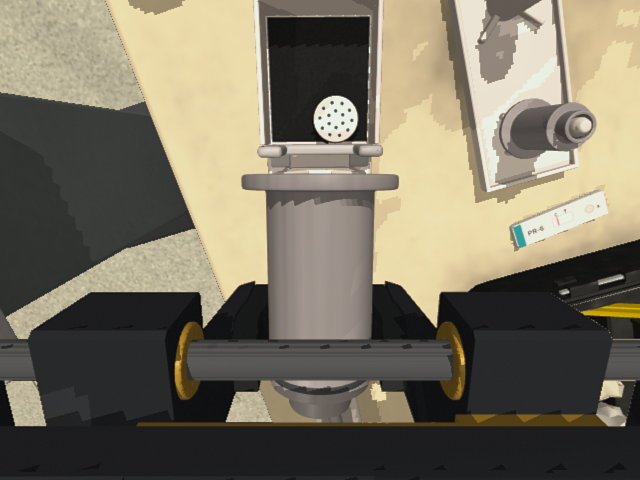

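Emit:
apply_moves(delta_pos=[[0,0,0],[0,0,0],[0,0,0]], yaw=[0,0,0], gripper=[35,35,35], force=3.6)

```text
clock: 23.42
tool_pos: [0.4366, -0.1074, 0.1453]
eef_rot: [-0.566, -0.418, 0.568, -0.427]
contact_force: [-0.4, 0.1, -0.8]
opening: 0.428
```

```bash
python3 - <<'E'
from h import *
st();p=save('wrist','w32')
E
```

```text
t 23.42 tcp [ 0.4366 -0.1074  0.1453] x [ 0.005 -0.012 -1.   ] y [ 0.958 -0.286  0.008] F [-0.4  0.1 -0.8] open 0.428 q7 -0.82
```

View pics/w32.png

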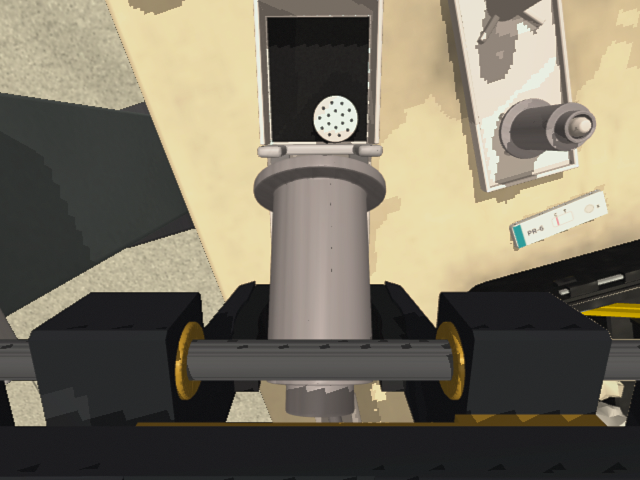

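Emit:
apply_moves(delta_pos=[[0,0,0],[0,0,0],[0,0,0]], yaw=[0,0,0], gripper=[35,35,35], force=3.6)

```text
clock: 23.72
tool_pos: [0.4366, -0.1075, 0.1453]
eef_rot: [-0.566, -0.418, 0.568, -0.427]
contact_force: [0.0, 0.1, -2.0]
opening: 0.431
```

```bash
python3 - <<'E'
from h import *
st();p=save('wrist','w33')
E
```

```text
t 23.72 tcp [ 0.4366 -0.1075  0.1453] x [ 0.005 -0.012 -1.   ] y [ 0.958 -0.286  0.008] F [ 0.   0.1 -2. ] open 0.431 q7 -0.82
```

View pics/w33.png

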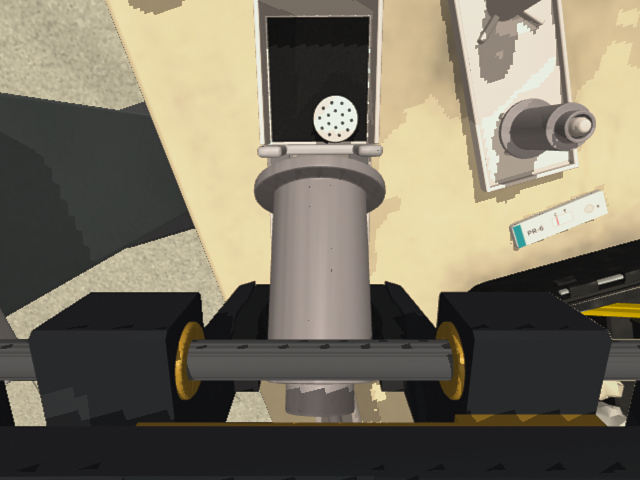

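Emit:
apply_moves(delta_pos=[[0,0,0],[0,0,0]], yaw=[0,0], gripper=[35,35], force=3.2)

```text
clock: 23.93
tool_pos: [0.4366, -0.1074, 0.1453]
eef_rot: [-0.566, -0.418, 0.568, -0.427]
contact_force: [0.3, -0.0, -1.1]
opening: 0.428
```

```bash
python3 - <<'E'
from h import *
st();p=save('wrist','w34')
a=cv2.imread('pics/w33_raw.png').astype(int);b=cv2.imread('pics/w34_raw.png').astype(int)
d=abs(a-b).sum(2)>60; ys,xs=np.where(d);print(d.sum(),xs.min() if len(xs) else 0, ys.min() if len(ys) else 0)
E
```

```text
t 23.93 tcp [ 0.4366 -0.1074  0.1453] x [ 0.005 -0.012 -1.   ] y [ 0.958 -0.286  0.008] F [ 0.3 -0.  -1.1] open 0.428 q7 -0.82
109 6 0
```

View pics/w34.png

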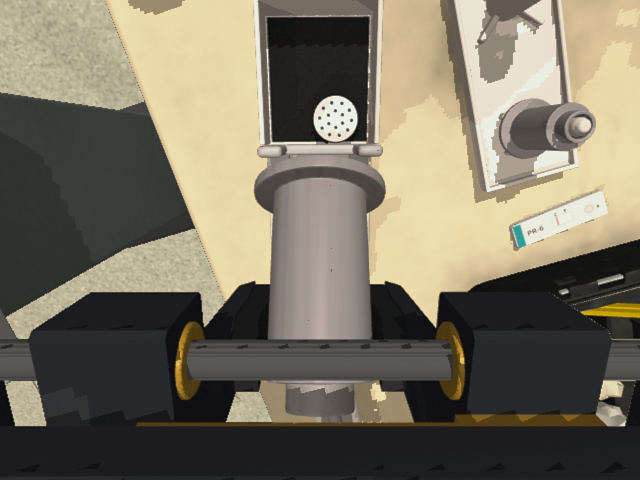

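```bash
python3 - <<'E'
from h import *
p=camera_params('wrist')
# rack outline pts in w34: base right-bottom corner (485,190),(573,165) at z~.008.. ; neighbor top (577,125) z .073
for px,z in (((485,190),.006),((573,167),.006),((577,125),.073),((530,128),.016)): print(px,atz('wrist',px,z,p).round(4))
for px in ((253,234),(250,115),(244,110)):
    print('case',px,[atz('top',px,z)[:2].round(3) for z in (0,.08,.12)])
print('case bl',[atz('top',(122,240),z)[:2].round(3) for z in (0,.08)])
h=np.array([.05,.9987])
print(goto([.575,-.105,.2],[h[1],-h[0]]))
im=cv2.imread('pics/side0.png')[170:330,230:430];cv2.imwrite('pics/sidec2.png',cv2.resize(im,None,fx=4,fy=3.7,interpolation=cv2.INTER_CUBIC))
im=cv2.imread('pics/top0.png')[180:250,240:370];cv2.imwrite('pics/topc2.png',cv2.resize(im,None,fx=6,fy=6,interpolation=cv2.INTER_CUBIC))
E
```

```text
(485, 190) [ 0.5601 -0.1125  0.006 ]
(573, 167) [ 0.623  -0.1144  0.006 ]
(577, 125) [ 0.5858 -0.0758  0.073 ]
(530, 128) [ 0.5922 -0.0777  0.016 ]
case (253, 234) [array([0.51 , 0.083]), array([0.498, 0.073]), array([0.493, 0.068])]
case (250, 115) [array([0.829, 0.101]), array([0.797, 0.09 ]), array([0.781, 0.084])]
case (244, 110) [array([0.843, 0.117]), array([0.81 , 0.105]), array([0.793, 0.099])]
case bl [array([0.49 , 0.417]), array([0.479, 0.386])]
(array([-5.4 , 13.24, -4.14]), np.float64(-0.24))
```

View pics/topc2.png

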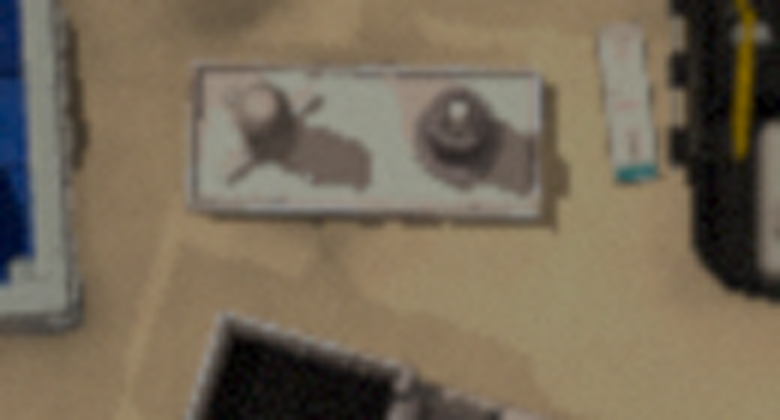

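```bash
python3 - <<'E'
from h import *
h=np.array([.03,.9995])
print(goto([.588,-.107,.19],[h[1],-h[0]]))
E
```

```text
(array([-4.39, 14.53, -4.34]), np.float64(-0.261))
```

Emit:
apply_moves(delta_pos=[[-0.5,0,0],[-2,0,0],[-3.5,1,-0.5],[-4.4,3,-1],[-4.4,6,-2],[-4.4,9,-3],[-4.4,12,-4],[-4.4,14,-4.3],[-4.4,14.5,-4.3],[-4.4,14.5,-4.3]], yaw=[0,0,0,-0.06,-0.12,-0.18,-0.24,-0.261,-0.261,-0.261], gripper=[35,35,35,35,35,35,35,35,35,35], force=10)

```text
clock: 24.82
tool_pos: [0.5882, -0.1076, 0.1899]
eef_rot: [-0.506, -0.488, 0.509, -0.497]
contact_force: [0.5, 0.0, -0.9]
opening: 0.432
```

```bash
python3 - <<'E'
from h import *
st();p=save('wrist','w35');st();save('side','s35',(230,130,160,160),4)
for r in spot_point('peg_seat','wrist')[:2]: print(r,atz('wrist',r['pixel'],.016,p).round(4))
E
```

```text
t 24.82 tcp [ 0.5882 -0.1076  0.1899] x [ 0.005 -0.012 -1.   ] y [ 1.    -0.031  0.006] F [ 0.5  0.  -0.9] open 0.432 q7 -0.43
t 24.87 tcp [ 0.5866 -0.1075  0.1897] x [ 0.003 -0.012 -1.   ] y [ 1.    -0.03   0.004] F [ 0.  -0.3 -1.6] open 0.429 q7 -0.43
{'pixel': [315.8, 76.4], 'score': 0.73} [0.5892 0.0036 0.016 ]
```

View pics/w35.png

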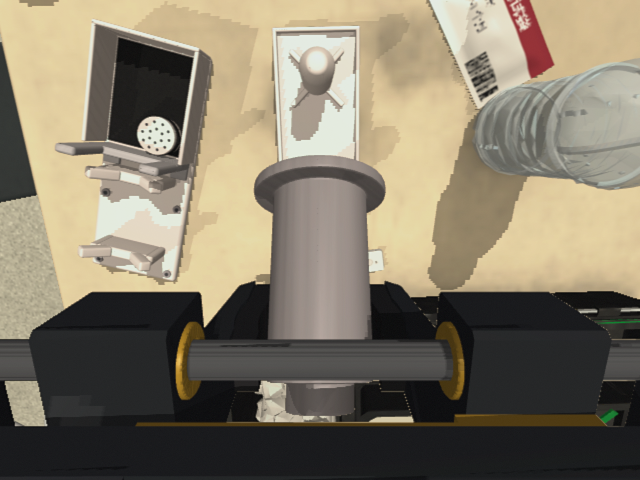

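View pics/s35.png

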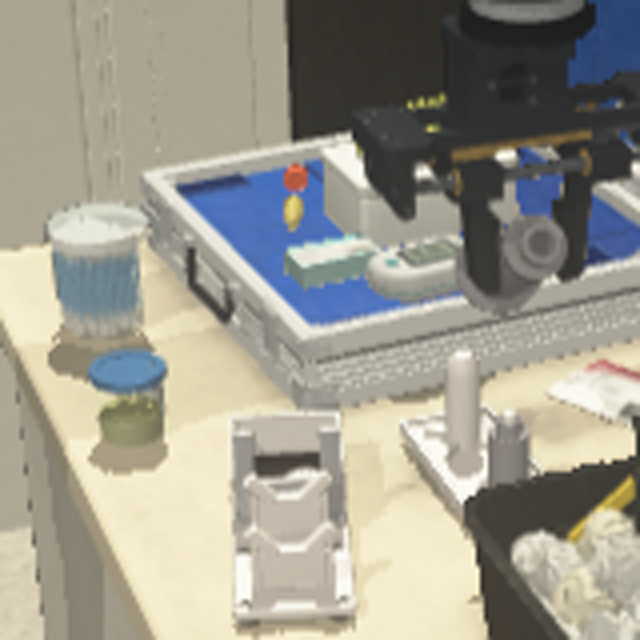

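```bash
python3 - <<'E'
from h import *
p=save('wrist','w36',(265,15,110,110),5)
for z in (0.05,.08,.12,.16,.2): print('bottle left',z,atz('wrist',(478,130),z,p)[:2].round(3))
print(atz('wrist',(318,75),.016,p).round(4));st()
print('flange', atz('wrist',(320,170),.14,p).round(4))
s=get_state();print(proj('wrist',[[.5892,.0036,.076],[.5892,.0036,.016]],p))
E
```

```text
bottle left 0.05 [ 0.697 -0.039]
bottle left 0.08 [ 0.685 -0.039]
bottle left 0.12 [ 0.668 -0.039]
bottle left 0.16 [ 0.652 -0.039]
bottle left 0.2 [ 0.636 -0.04 ]
[0.5877 0.0046 0.016 ]
t 25.02 tcp [ 0.5858 -0.1073  0.19  ] x [ 0.003 -0.013 -1.   ] y [ 1.    -0.029  0.003] F [-0.6 -0.4 -1.7] open 0.426 q7 -0.43
flange [ 0.5869 -0.0553  0.14  ]
[[320.43900148  60.65205243]
 [320.0083189   76.36439363]]
```

View pics/w36.png

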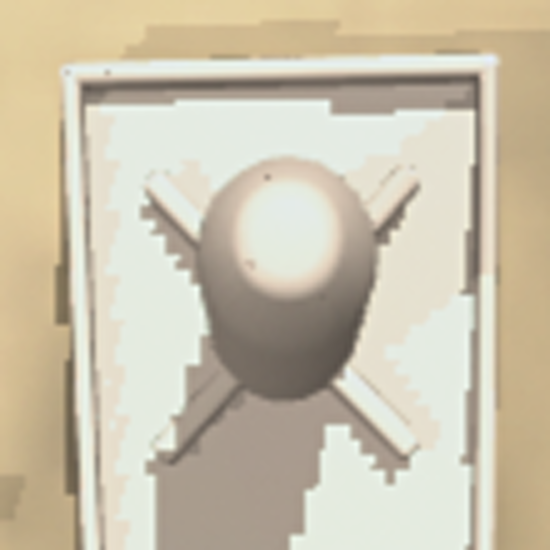

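```bash
python3 - <<'E'
from h import *
p=camera_params('wrist');s=get_state()
print(atz('wrist',(322.6,63),.076,p).round(4),atz('wrist',(321.8,78.6),.016,p).round(4))
f=377.8
for row,w in ((183,130),(187,130)):
    Z=.054*f/w
    d=R.from_quat(p['orientation']).apply([(320-p['cx'])/f*Z,(row-p['cy'])/f*Z,Z])+p['position']
    t=R.from_quat(s['eef_rot']).inv().apply(d-s['tool_pos']);print(t.round(4), 'tilt',np.degrees(np.arctan2(t[0]+.005,-t[2])))
E
```

```text
[0.5906 0.0023 0.076 ] [0.5907 0.0021 0.016 ]
[ 0.0253 -0.0005 -0.049 ] tilt 31.73553772490234
[ 0.0249 -0.0005 -0.0474] tilt 32.22982517063378
```

```bash
python3 - <<'E'
from h import *
st();h=np.array([.03,.9995])
print(goto([.5888,-.0615,.112],[h[1],-h[0]]))
E
```

```text
t 25.02 tcp [ 0.5858 -0.1073  0.19  ] x [ 0.003 -0.013 -1.   ] y [ 1.    -0.029  0.003] F [-0.6 -0.4 -1.7] open 0.426 q7 -0.43
(array([ 7.74,  0.14, -4.69]), np.float64(0.001))
```

Emit:
apply_moves(delta_pos=[[1,0.1,-1.5],[2,0.14,-3],[3,0.14,-4.2],[4.5,0.14,-4.7],[6,0.14,-4.7],[7,0.14,-4.7],[7.7,0.14,-4.7],[7.7,0.14,-4.7],[7.7,0.14,-4.7]], yaw=[0,0,0,0,0,0,0,0,0], gripper=[35,35,35,35,35,35,35,35,35], force=8)

```text
clock: 25.77
tool_pos: [0.5886, -0.0618, 0.1125]
eef_rot: [-0.505, -0.489, 0.51, -0.496]
contact_force: [0.3, 1.0, -1.2]
opening: 0.433
```

```bash
python3 - <<'E'
from h import *
st();p=save('wrist','w37');st();save('side','s37',(270,160,160,160),4)
h=np.array([.03,.9995])
print(goto([.5888,-.0615,.112],[h[1],-h[0]]))
E
```

```text
t 25.77 tcp [ 0.5886 -0.0618  0.1125] x [ 0.003 -0.013 -1.   ] y [ 1.    -0.03   0.003] F [ 0.3  1.  -1.2] open 0.433 q7 -0.59
t 25.82 tcp [ 0.589  -0.0617  0.113 ] x [ 0.004 -0.013 -1.   ] y [ 1.    -0.03   0.004] F [ 0.9 -0.  -0.9] open 0.432 q7 -0.59
(array([ 0.12, -0.04, -0.01]), np.float64(0.0))
```

View pics/w37.png

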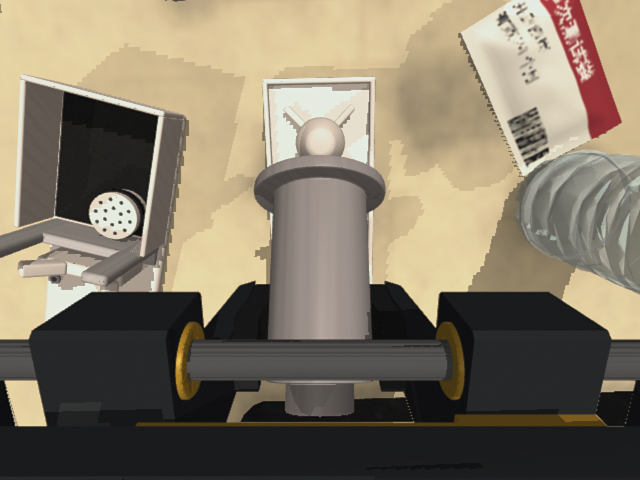

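View pics/s37.png

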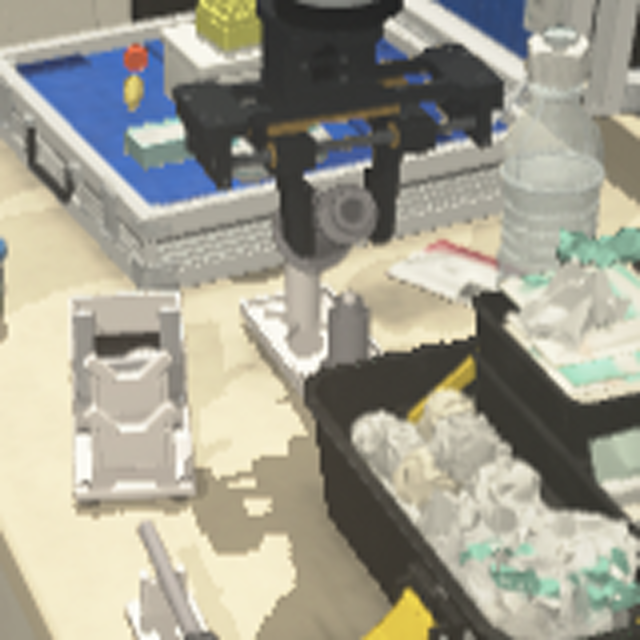

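Emit:
apply_moves(delta_pos=[[0,0,-0.4],[0,0,-0.8],[0,0,-1.2],[0,0,-1.6],[0,0,-2],[0,0,-2.4],[0,0,-2.4]], yaw=[0,0,0,0,0,0,0], gripper=[35,35,35,35,35,35,35], force=8)

```text
clock: 26.45
tool_pos: [0.5904, -0.0397, 0.1139]
eef_rot: [-0.505, -0.487, 0.511, -0.498]
contact_force: [-1.5, -5.1, 5.5]
opening: 0.431
```

```bash
python3 - <<'E'
from h import *
st();p=save('wrist','w38')
E
```

```text
t 26.45 tcp [ 0.5904 -0.0397  0.1139] x [ 0.005 -0.017 -1.   ] y [ 1.    -0.031  0.005] F [-1.5 -5.1  5.5] open 0.431 q7 -0.63
```

View pics/w38.png

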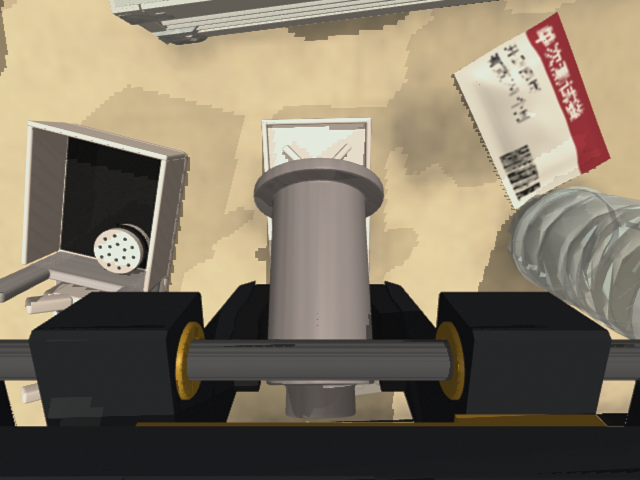

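Emit:
apply_moves(delta_pos=[[0,0,1],[0,0,2.2],[0.7,0,2.6],[1.5,0,2.6],[1.6,0,2.6],[1.6,0,2.6]], yaw=[0,0,0,0,0,0], gripper=[35,35,35,35,35,35], force=8)

```text
clock: 27.0
tool_pos: [0.5888, -0.0655, 0.097]
eef_rot: [-0.504, -0.488, 0.511, -0.497]
contact_force: [0.2, 0.1, -1.1]
opening: 0.429
```

```bash
python3 - <<'E'
from h import *
st();p=save('wrist','w39')
h=np.array([.03,.9995])
print(goto([.5888,-.0640,.098],[h[1],-h[0]]))
E
```

```text
t 27.0 tcp [ 0.5888 -0.0655  0.097 ] x [ 0.003 -0.016 -1.   ] y [ 1.    -0.031  0.003] F [ 0.2  0.1 -1.1] open 0.429 q7 -0.6
(array([-0.05, -0.04, -0.12]), np.float64(-0.0))
```

View pics/w39.png

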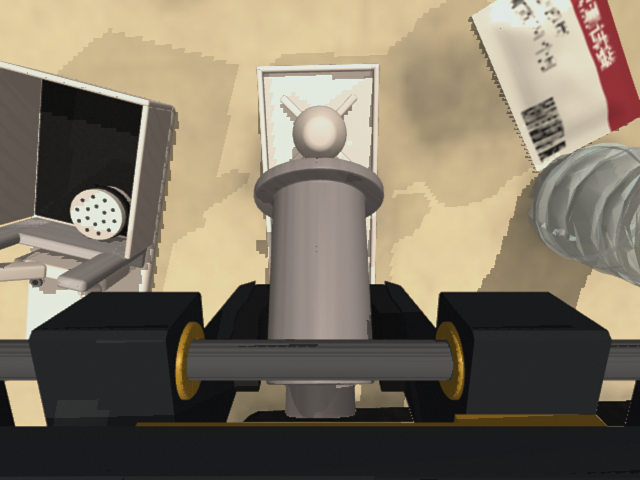

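Emit:
apply_moves(delta_pos=[[0,0,-0.5],[0,0,-1],[0,0,-1.5],[0,0,-2],[0,0,-2.4]], yaw=[0,0,0,0,0], gripper=[35,35,35,35,35], force=6)

```text
clock: 27.47
tool_pos: [0.59, -0.0402, 0.0974]
eef_rot: [-0.504, -0.488, 0.51, -0.498]
contact_force: [-0.4, -1.0, -1.1]
opening: 0.429
```

```bash
python3 - <<'E'
from h import *
st();p=save('wrist','w40')
E
```

```text
t 27.47 tcp [ 0.59   -0.0402  0.0974] x [ 0.004 -0.016 -1.   ] y [ 1.    -0.029  0.004] F [-0.4 -1.  -1.1] open 0.429 q7 -0.64
```

View pics/w40.png

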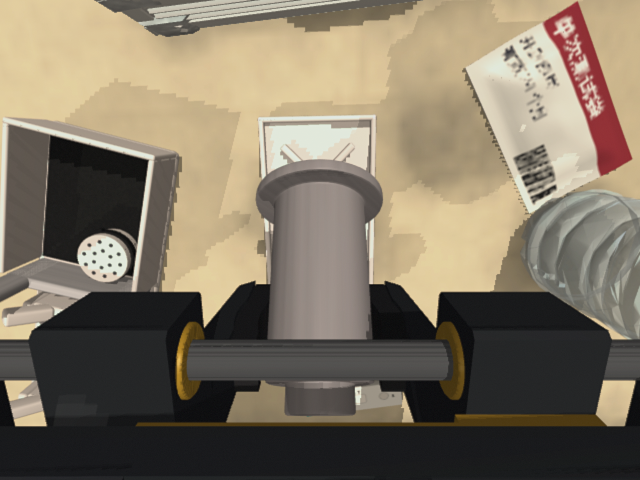

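Emit:
apply_moves(delta_pos=[[0,0,-0.5],[0,0,-1],[0,0,-1.5],[0,0,-2],[0,0,-2]], yaw=[0,0,0,0,0], gripper=[35,35,35,35,35], force=6)

```text
clock: 27.93
tool_pos: [0.5907, -0.0173, 0.0972]
eef_rot: [-0.504, -0.489, 0.509, -0.498]
contact_force: [-0.1, -0.3, -1.1]
opening: 0.433
```

```bash
python3 - <<'E'
from h import *
st();p=save('wrist','w41');save('side','s41',(270,160,160,160),4)
E
```

```text
t 27.93 tcp [ 0.5907 -0.0173  0.0972] x [ 0.004 -0.014 -1.   ] y [ 1.    -0.026  0.005] F [-0.1 -0.3 -1.1] open 0.433 q7 -0.67
```

View pics/w41.png

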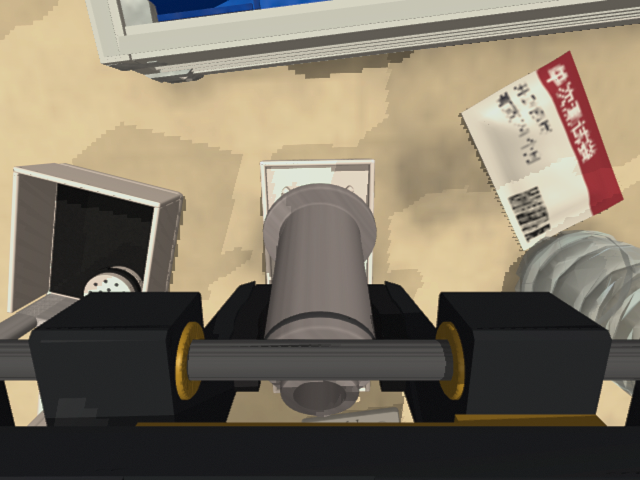

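View pics/s41.png

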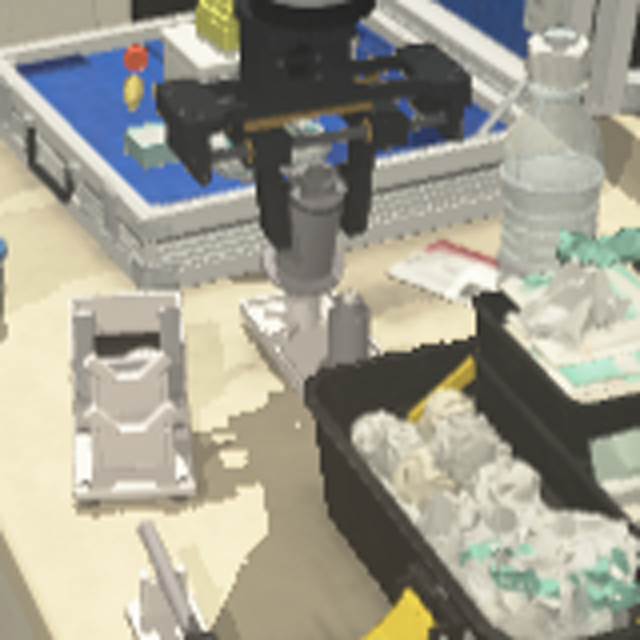

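Emit:
apply_moves(delta_pos=[[0,0,-0.5],[0,0,-1],[0,0,-1.5],[0,0,-2],[0,0,-2.3],[0,0,-2.3]], yaw=[0,0,0,0,0,0], gripper=[35,35,35,35,35,35], force=6)

```text
clock: 28.53
tool_pos: [0.5912, 0.0053, 0.0967]
eef_rot: [-0.504, -0.489, 0.509, -0.498]
contact_force: [0.4, -0.0, -1.6]
opening: 0.429
```

```bash
python3 - <<'E'
from h import *
st();p=save('wrist','w42');save('side','s42',(270,160,160,160),4)
E
```

```text
t 28.53 tcp [0.5912 0.0053 0.0967] x [ 0.004 -0.014 -1.   ] y [ 1.    -0.026  0.004] F [ 0.4 -0.  -1.6] open 0.429 q7 -0.7
```

View pics/w42.png

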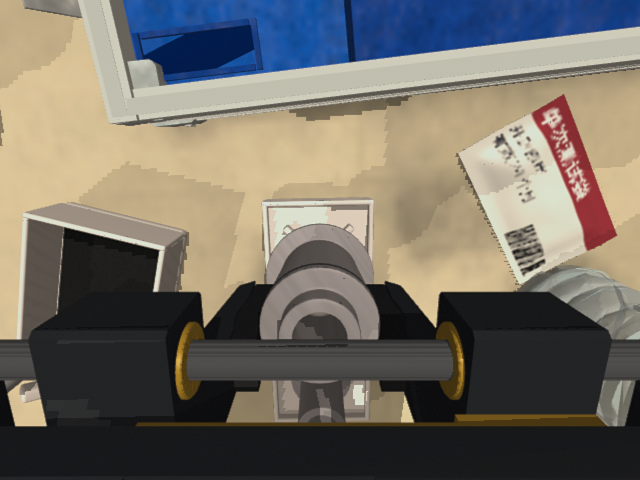

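View pics/s42.png

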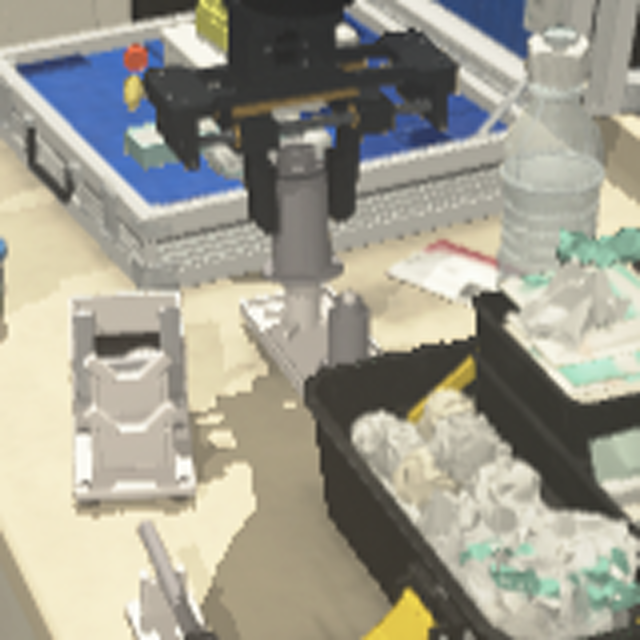

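```bash
python3 - <<'E'
from h import *
p=camera_params('wrist');s=get_state();g=s['tool_pos']
from math import *
f=377.8
for th in (0,4,8,12):
  t=radians(th); ax=np.array([0.03*sin(t),sin(t),-cos(t)]) # mouth direction; +th = mouth toward +y
  grip=g+np.array([0,0,.005]); 
  out=[]
  for xb,rad in ((-.033,.019),(-.043,.012),(.038,.027)):
    c=grip+ax*(xb+.017); e1=np.array([0,cos(t),sin(t)]);e2=np.array([1,0,0])
    a=np.linspace(0,2*pi,60); q=proj('wrist',c+rad*(np.outer(np.cos(a),e1)+np.outer(np.sin(a),e2)),p)
    out.append((round(q[:,1].min()),round(q[:,1].max()),round(q[:,0].min()),round(q[:,0].max())))
  print(th,out)
E
```

```text
0 [(295, 397, 264, 379), (330, 399, 283, 362), (222, 321, 268, 373)]
4 [(300, 397, 265, 379), (337, 402, 283, 362), (215, 313, 267, 374)]
8 [(305, 397, 265, 379), (344, 404, 283, 361), (208, 305, 267, 374)]
12 [(311, 396, 265, 379), (351, 406, 284, 361), (202, 297, 266, 374)]
```

```bash
python3 - <<'E'
import cv2
im=cv2.imread('pics/w42_raw.png')[190:430,220:420];cv2.imwrite('pics/w42c.png',cv2.resize(im,None,fx=2.5,fy=2.5,interpolation=cv2.INTER_CUBIC))
E
```

```text
(no output)
```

View pics/w42c.png

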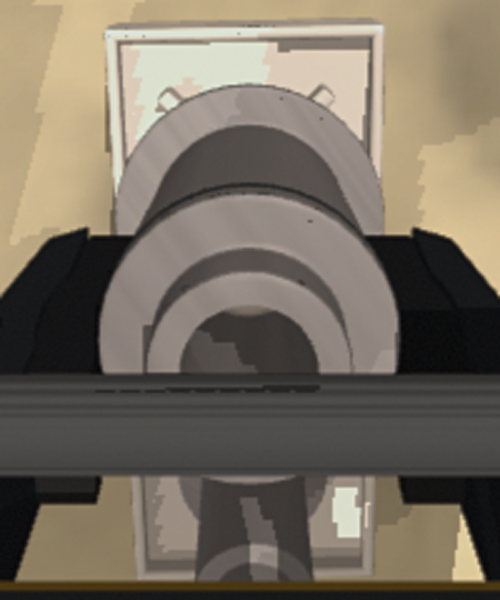

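```bash
python3 - <<'E'
from h import *
from scipy.optimize import least_squares
from math import *
p=camera_params('wrist');g=get_state()['tool_pos']
def model(v):
  th,xg,dx,dz=v; t=radians(th); ax=np.array([.03*sin(t),sin(t),-cos(t)])
  grip=g+np.array([dx,0,.005+dz]); o=[]
  for xb,rad in ((-.033,.019),(-.043,.012),(.038,.027)):
    c=grip+ax*(xb-xg); e1=np.array([0,cos(t),sin(t)]);e2=np.array([1,0,0])
    a=np.linspace(0,2*pi,120); q=proj('wrist',c+rad*(np.outer(np.cos(a),e1)+np.outer(np.sin(a),e2)),p)
    o+= [q[:,1].min(),q[:,0].min(),q[:,0].max()]
  return np.array(o)
obs=np.array([266,259.5,379.5,298,278.5,361,224,266.5,374])
r=least_squares(lambda v:np.r_[(model(v)-obs),(v[1]+.017)/.005,v[3]/.002],[-5,-.017,0,0],x_scale=[5,.01,.005,.005]);print(r.x,(model(r.x)-obs).round(1))
g2=r.x
E
```

```text
[-1.07452606e+01  2.71297123e-03 -6.87518017e-04 -2.08291744e-02] [ 4.2  2.9 -2.   0.5  2.1 -1.3  8.8  0.4 -2.7]
```

```bash
cat > fit.py <<'E'
from h import *
from scipy.optimize import least_squares
from math import *
def fit(obs,p):
  # unknown: tilt th, neck-end centre position
  def model(v):
    th,x,y,z=v; t=radians(th); ax=np.array([.0,sin(t),-cos(t)]); n0=np.array([x,y,z]); o=[]
    for xb,rad in ((-.033,.019),(-.043,.012),(.038,.027)):
      c=n0+ax*(xb+.043); e1=np.array([0,cos(t),sin(t)]);e2=np.array([1,0,0])
      a=np.linspace(0,2*pi,180); q=proj('wrist',c+rad*(np.outer(np.cos(a),e1)+np.outer(np.sin(a),e2)),p)
      o+= [q[:,1].min(),q[:,0].min(),q[:,0].max()]
    return np.array(o)
  g=get_state()['tool_pos']
  r=least_squares(lambda v:model(v)-obs,[0,g[0],g[1],g[2]+.03],x_scale=[5,.005,.005,.005])
  th=radians(r.x[0]);m=r.x[1:]+.086*np.array([0,sin(th),-cos(th)])
  print('tilt',r.x[0].round(1),'neck',r.x[1:].round(4),'mouth',m.round(4),'res',(model(r.x)-obs).round(1)); return r.x,m
E
python3 - <<'E'
from fit import *
st();fit(np.array([266,259.5,379.5,298,278.5,361,224,266.5,374]),camera_params('wrist'))
E
```

```text
t 28.63 tcp [0.5914 0.005  0.0968] x [ 0.005 -0.014 -1.   ] y [ 1.    -0.027  0.005] F [-0.5  0.6 -1.9] open 0.429 q7 -0.7
tilt -8.5 neck [0.5909 0.0161 0.1305] mouth [0.5909 0.0034 0.0455] res [ 0.7  0.2  0.4 -0.6 -0.   0.2 -0.1 -0.6 -0.7]
```

Emit:
apply_moves(delta_pos=[[0.4,0,0.1],[0.8,0,0.2],[1.2,0,0.3],[1.6,0,0.4],[2,0,0.5],[2.4,0,0.6],[2.4,0,0.6]], yaw=[0,0,0,0,0,0,0], gripper=[35,35,35,35,35,35,35], force=6)

```text
clock: 29.22
tool_pos: [0.591, -0.0013, 0.0719]
eef_rot: [-0.504, -0.489, 0.509, -0.497]
contact_force: [0.0, 0.4, -2.8]
opening: 0.427
```

```bash
python3 - <<'E'
from h import *
st();p=save('wrist','w43');st();im=cv2.imread('pics/w43_raw.png')[190:430,220:420];cv2.imwrite('pics/w43c.png',cv2.resize(im,None,fx=2.5,fy=2.5,interpolation=cv2.INTER_CUBIC))
E
```

```text
t 29.22 tcp [ 0.591  -0.0013  0.0719] x [ 0.003 -0.013 -1.   ] y [ 1.    -0.027  0.004] F [ 0.   0.4 -2.8] open 0.427 q7 -0.72
t 29.27 tcp [ 0.5911 -0.0011  0.0723] x [ 0.004 -0.013 -1.   ] y [ 1.    -0.027  0.004] F [ 0.   0.4 -1.5] open 0.431 q7 -0.72
```

View pics/w43c.png

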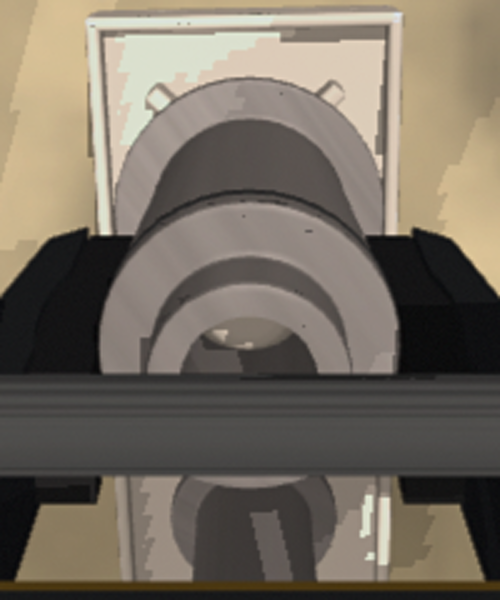

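```bash
python3 - <<'E'
from fit import *
st();fit(np.array([270,259.6,379.6,303.2,278.8,360.8,220.8,266,373.2]),camera_params('wrist'))
E
```

```text
t 29.27 tcp [ 0.5911 -0.0011  0.0723] x [ 0.004 -0.013 -1.   ] y [ 1.    -0.027  0.004] F [ 0.   0.4 -1.5] open 0.431 q7 -0.72
tilt -6.3 neck [0.5906 0.0084 0.106 ] mouth [ 0.5906 -0.001   0.0205] res [ 0.6  0.2  0.  -0.5 -0.2  0.2 -0.1 -0.2 -0. ]
```

Emit:
apply_moves(delta_pos=[[0.2,0,0.1],[0.4,0,0.2],[0.6,0,0.25],[0.6,0,0.25]], yaw=[0,0,0,0], gripper=[35,35,35,35], force=4)

```text
clock: 29.6
tool_pos: [0.5913, -0.005, 0.0664]
eef_rot: [-0.504, -0.488, 0.51, -0.498]
contact_force: [0.1, -1.1, 1.5]
opening: 0.432
```

```bash
python3 - <<'E'
from h import *
st();p=save('wrist','w44');st();im=cv2.imread('pics/w44_raw.png')[190:430,220:420];cv2.imwrite('pics/w44c.png',cv2.resize(im,None,fx=2.5,fy=2.5,interpolation=cv2.INTER_CUBIC))
E
```

```text
t 29.6 tcp [ 0.5913 -0.005   0.0664] x [ 0.004 -0.015 -1.   ] y [ 1.    -0.028  0.005] F [ 0.1 -1.1  1.5] open 0.432 q7 -0.72
t 29.65 tcp [ 0.5913 -0.0047  0.0665] x [ 0.004 -0.015 -1.   ] y [ 1.    -0.028  0.005] F [-0.2 -0.1  0.2] open 0.426 q7 -0.72
```

View pics/w44c.png

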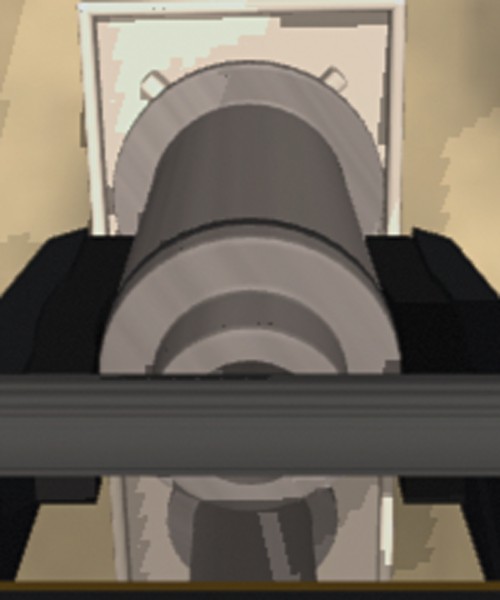

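```bash
python3 - <<'E'
from fit import *
st();fit(np.array([284.4,259.6,380,321.2,280,360,214.8,265.2,374]),camera_params('wrist'))
E
```

```text
t 29.65 tcp [ 0.5913 -0.0047  0.0665] x [ 0.004 -0.015 -1.   ] y [ 1.    -0.028  0.005] F [-0.2 -0.1  0.2] open 0.426 q7 -0.72
tilt -0.5 neck [5.907e-01 1.000e-04 1.009e-01] mouth [ 0.5907 -0.0007  0.0149] res [ 0.4  0.6 -0.3 -0.4 -0.9  1.1 -0.1 -0.1 -0.8]
```

Emit:
apply_moves(delta_pos=[[0,0,0],[0,0,0],[0,0,0],[0,0,0],[0,0,0],[0,0,0]], yaw=[0,0,0,0,0,0], gripper=[44,48,55,65,70,70])

```text
clock: 30.15
tool_pos: [0.5912, -0.0045, 0.0664]
eef_rot: [-0.504, -0.488, 0.509, -0.498]
contact_force: [0.1, -0.1, -0.2]
opening: 0.698
```

```bash
python3 - <<'E'
from h import *
st();p=save('wrist','w45');save('side','s45',(270,160,160,160),4)
E
```

```text
t 30.15 tcp [ 0.5912 -0.0045  0.0664] x [ 0.004 -0.014 -1.   ] y [ 1.    -0.028  0.004] F [ 0.1 -0.1 -0.2] open 0.698 q7 -0.72
```

View pics/w45.png

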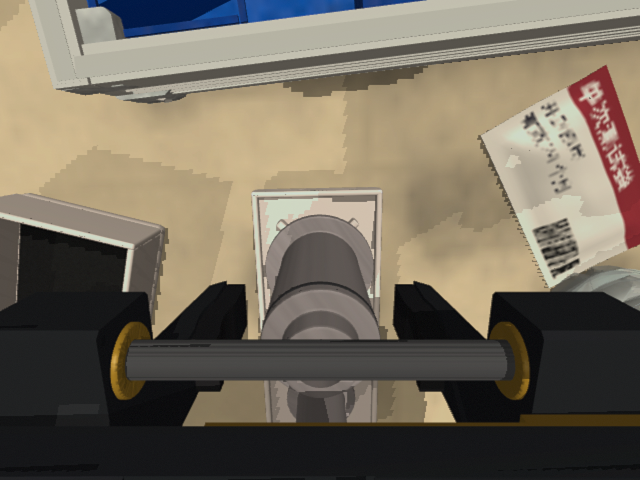

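View pics/s45.png

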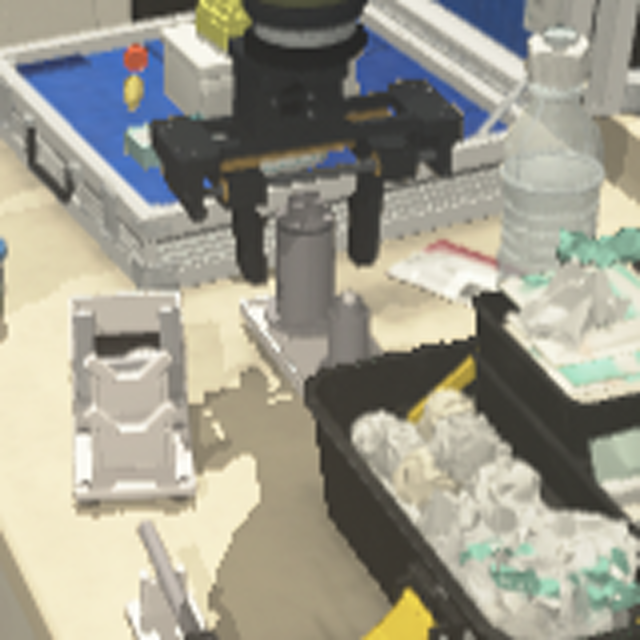

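Released and standing upright. Retreat straight up, then look from the fixed cameras.

Emit:
apply_moves(delta_pos=[[-1,0,0],[-3,0,0],[-6,0,-0.1],[-9,0,-0.1],[-12,0,-0.2],[-15,0,-0.2],[-18,0,-0.2],[-18,0,-0.2],[-18,0,-0.2]], yaw=[0,0,0,0,0,0,0,0,0], gripper=[75,80,80,80,80,80,80,80,80])

```text
clock: 31.0
tool_pos: [0.5915, 0.0003, 0.2489]
eef_rot: [-0.506, -0.487, 0.508, -0.499]
contact_force: [-0.3, 0.1, -1.7]
opening: 0.798
```

```bash
python3 - <<'E'
from h import *
st();p=save('wrist','w46');save('side','s46',(230,170,200,200),3.5);save('top','t46')
for k,z in (('barrel_center',.059),('barrel_mouth',.016),('rod_grip',.034),('rod_tip',.034),('plug_center',.02),('stand_grip',.034)):
    for c in('side','wrist','top'):
        for r in spot_point(k,c)[:1]: print(k,c,round(r['score'],2),atz(c,r['pixel'],z,p if c=='wrist' else None).round(4))
E
```

```text
t 31.0 tcp [5.915e-01 3.000e-04 2.489e-01] x [ 0.008 -0.014 -1.   ] y [ 1.    -0.028  0.009] F [-0.3  0.1 -1.7] open 0.798 q7 -0.55
barrel_center side 0.95 [ 0.5939 -0.002   0.059 ]
barrel_center wrist 0.93 [ 0.5922 -0.0031  0.059 ]
barrel_mouth side 0.66 [ 0.5921 -0.0151  0.016 ]
barrel_mouth wrist 0.67 [ 0.5944 -0.0011  0.016 ]
rod_grip side 0.71 [ 0.4012 -0.3537  0.034 ]
rod_grip top 0.73 [ 0.398 -0.357  0.034]
rod_tip side 0.7 [ 0.4117 -0.2208  0.034 ]
plug_center wrist 0.97 [ 0.4691 -0.0351  0.02  ]
stand_grip side 0.61 [ 0.4022 -0.3615  0.034 ]
stand_grip top 0.73 [ 0.3985 -0.3541  0.034 ]
```

View pics/w46.png

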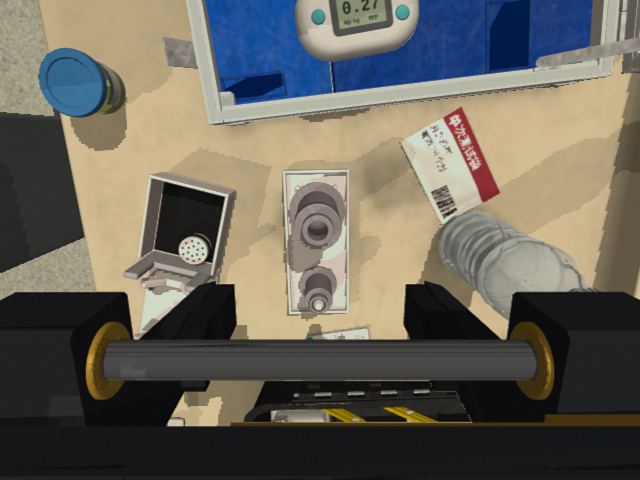

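View pics/s46.png

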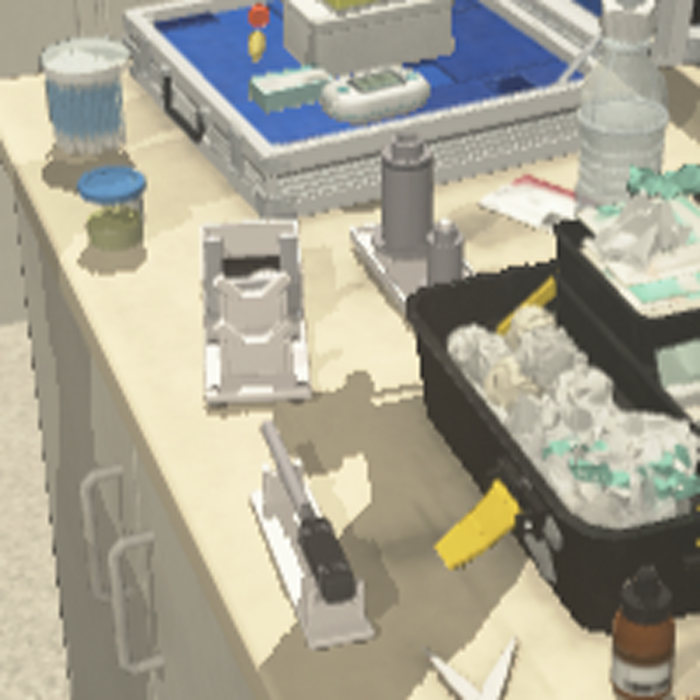

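View pics/t46.png

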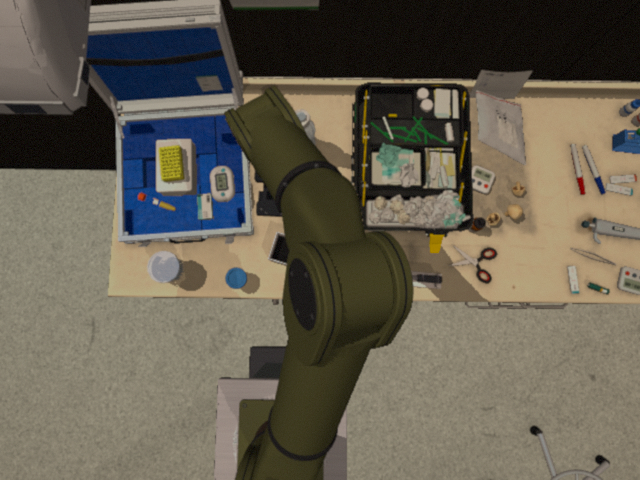

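```bash
python3 - <<'E'
from h import *
st();print(finish_job())
E
```

```text
t 32.05 tcp [ 0.5906 -0.      0.2464] x [ 0.004 -0.015 -1.   ] y [ 1.    -0.028  0.004] F [-0.5  0.4  1. ] open 0.799 q7 -0.55
the job is handed in; nothing more can be done
None
```

I handed the job in at about 32 s, and everything looked in place. No verdict was reported.

**What I did**
- I pushed the rod through the neck with about 7 N until the plug dropped into the tray, then laid the rod back in its stand and let go.
- The tool only points down. I lifted the barrel level and eased the grip so it swung about 30° under its own weight. I then used the stout peg in its mouth as a lever to bring it upright, lowered it onto the ribs and released it.

**Last checks**
- **Barrel:** it stands upright, and the last fit before release gave a 0.5° tilt. The mouth was at z ≈ 0.015 m (seat 0.016 m), about 3 mm from the peg axis.
- **Plug:** it lies in the catch tray, at about x = 0.07 m in the cradle frame.
- **Rod:** it lies in both notches of the stand, within about 5 mm of where it started.
- **Bystanders:** the cup, jar and bottle look unmoved in the pictures. I did not measure them.
- **Robot:** the gripper was clear of everything, about 0.25 m above the worktop.

**What went wrong or disagreed**
- **Slips:** two early light grips (5 N at the fingertips, then 3 N) let the barrel slip, and it settled back into the cradle. The second time its neck end dropped 2 to 3 cm. I don't think it exceeded the drop limit, but I could not measure the speed.
- **First peg contact:** this attempt pressed on the peg's tapered tip with about 7 N without turning the barrel. I backed off and repeated it lower.
- **Mouth reading:** the side camera's network put the mouth about 14 mm off, at a low score. It disagreed with the wrist view and with the barrel-centre readings, so I ignored it.

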